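# Clamp a folded deed in the sprung packet press

### The job

Cock the packet press: push its sprung arm back by the black thumb rest, just until the sear catches and holds the arm up by itself, without forcing it hard against its buffers. Then gently slide the blue deed packet under the raised arm until its end lies square and flush against the green fence, roughly centred on it, and trip the red trigger so that the arm swings down and holds the packet flat for tying. Leave everything else on the table undisturbed.

Things in the scene. Friction and masses are not known exactly. Their poses are not given: they have to be found in the camera images.
- press: Dark green cast packet press bolted to the table. Origin: on the table, mid-length of the fence's face. The fence is a bar 150 mm long (y), 12 thick, 30 high; its face is the plane x = 0, looking to -x where the packet goes. +x leads from the fence back to the mechanism (160 mm long, 76 wide), z up. More than 25 N of push anywhere on the press overloads it.
- hinge_pin (a point): Hinge pin of the steel arm, along the press's y, at x = 35, z = 75 mm in the press. The arm reaches over the fence to its pad at x = -55 mm; its other end is a tail towards +x with the black thumb rest on its +y side. Pushing the thumb rest down lifts the pad.
- press_arm (a joint): Turn of the sprung arm, rad: -0.17 at rest with nothing under the pad, about 0 when lying on the packet, growing as it is cocked. The sear catches somewhere between 0.40 and 0.72. Push needed on the thumb rest: about 6 N at the start, up to 10 N as the sear is pushed aside, 8 N at the catch. Unlatched, the arm swings down by itself in under half a second.
- catch_post (a point): Top of the steel post, fixed to the base behind the tail, that carries the sear's carriage (brass clamp knob). The carriage was last clamped anywhere within 21 mm of height, so the angle of the catch is not known beforehand. Two sprung rubber buffers on it meet the tail about 1 mm after the catch; from there the push climbs by about 14 N for each mm at the thumb rest.
- thumb_rest (a point): Centre of the top face of the black ribbed thumb rest, 28 (along the tail) x 34 mm, on the +y side of the tail: 54 mm beyond the hinge and 41 mm to +y. It turns with the arm on a radius of 58 mm about the hinge: from about 109 mm above the table at rest, nearly straight down to 60 to 78 mm when the arm is caught.
- trigger (a point): Point fixed to the base at x = 175, y = 0, z = 82 mm of the press: centre of the flat top of the red trigger pedal, 32 x 32 mm, whose true height is anywhere within 11 mm of it (it moves with the carriage). Pressed straight down up to 22 mm with 2 to 6 N, the pedal draws the hook-shaped sear off the tail; the tail then springs up 40 mm in front of the pedal.
- pad (a point): Middle of the underside of the round cork pad, 45 mm across, on the arm's free end, 90 mm from the hinge. The cocked arm raises it at least 55 mm above the table; it then also stands up to 70 mm in front of the fence.
- packet: Blue-grey folded deed packet, 221 x 125 x 22 mm, 0.1 to 0.2 kg, lying flat on the table in front of the fence, one short end towards it, stiff, slides easily. Origin: centre of its underside; x along its length, z up. For pushing, its ends are 110 mm from the origin in x, its sides 61 mm in y. Home: origin 110 mm from the fence face, x axis square to the fence. More than 30 N would crush it.
- tape_reel: Reel of cotton tape standing at the back, 88 mm across, 105 mm high; leave alone. Origin: centre of underside.
- sample_tin: Green tin, 94 x 134 x 37 mm, at the back; leave alone. Origin: centre of underside.
- label_pad: White label pad, 50 x 76 x 14 mm, front right; leave alone. Origin: centre of underside.
- loupe: Black eyepiece loupe, 40 mm across, 28 mm high, front right; leave alone. Origin: centre of underside.
- bone_folder: Cream bone folder, 23 x 154 x 8 mm, front right; leave alone. Origin: centre of underside.
- tape_roll: Small roll of cotton tape lying flat, 57 mm across, 13 mm high, at the back; leave alone. Origin: centre of underside.
- pencil: Red pencil, 147 mm, front right; leave alone. Origin: centre of underside.

How it is judged:
By the outcome, as a careful person would: the job done as asked, in the order asked, and still so for the second after the job is handed in, with the robot touching nothing.
It also fails if it takes over 70 s, if anything falls off the work surface, if the arm or the gripper's body presses on something with over 40 N, if the wrist force passes 120 N, or if a joint passes its speed limit or range.

### The arm

A 6-joint arm with a two-finger parallel gripper is mounted at the origin on the work surface; the furniture and walls round the work are solid. World frame = base frame: x ahead of the robot, y to its left, z up, the work surface at z = 0. Lengths are in m, angles in degrees, forces in N, time in s.
With the tool pointing down it reaches from about 0.4 to 0.825 m from the base axis. Payload 7 kg.
Tool frame: the origin (TCP) lies at the very end of the fingers, on their centre line; the grasp point (between the pads) lies 19 mm behind it; z points along the fingers, y is the direction in which the jaws open and shut (so a half turn about z gives the same grasp; the last joint's range is limited). The gripper opens to 85 mm and grips with 20 to 120 N. Pads are 22 mm wide; open, the fingers measure 114 mm over their backs; the gripper's body (76 mm by 85 mm) begins 54 mm behind the grasp point. The pads swing forward as they close: fully open they stand 13 mm farther back than shut.
Start: joints at [-60.212, 20.546, 0.682, 0, -70.136, -16.507], TCP at [0.155, -0.657, 0.231] pointing down, gripper open.
Joint ranges: [-176.03, 176.03], [-82.01, 121.73], [-58.28, 71.71], [-173.87, 95.51], [-174.79, -0.11], [-173.66, 173.66]. Speed limits (degrees/s): [136.94, 136.94, 172.46, 180, 180, 180].

### API

Orientations are given as [roll, pitch, yaw] about the fixed x, y, z axes, in that order (R = Rz(yaw) Ry(pitch) Rx(roll)).
In Python, from plant import observe, get_image, job, look_for, regions_of, spot_point gives the robot as it stands. The module is installed in compiled form; this text tells all that it offers.
- The arm moves only by the tool servo_tool, never from a script. Its argument "moves" is a list of rows, each a list of 6 numbers: the shift along the world's x, y, z in cm, then the turn, a rotation vector about the world's x, y, z in degrees. In form: [[x, y, z, rx, ry, rz], ...]. A call has 1 to 8 rows; each row is the pose to reach, as a shift and turn from the pose commanded when the call began; what a row does not reach only later rows make up. A row lasts 1/8 s, in which the tool goes at most 62.5 mm and 10.7 degrees, less where a joint would pass 70% of its speed; a pose out of reach is approached as far as the arm can. A call with a gripper value outside its range is refused whole. "claw" is the opening, from 0 (shut) to 1 (fully open), set as the call begins (left out, the last holds). The fingers move at their own pace and stop on an object; "force" is the grip in N (left out, the last holds). Time passes only in rows, so rows that repeat a pose let the fingers close. It gives the time, the measured TCP pose, the force and the opening at its end, in the units of the state.
- observe(): the state, without advancing time (a new reading comes with each control period).
- get_image(name): name is "scene" or "top"; returns a dict with "frame" (420x560x3 uint8, blue, green, red), "fx", "fy", "cx", "cy" (pixels), "world_from_camera" (4x4, takes a point from camera to world coordinates). Camera axes: x right, y up, looking along -z (the intrinsics and any distortion apply to the point x, -y, -z); pixel columns grow to the right and rows downward; lengths in m; the calibration is good to about 2 mm. A picture is of the moment at which its call begins. There is no depth.
- job.hand_in(): hands the job in, once; it reports no verdict.
Trained networks look in a picture, given as the dict that the camera call returned (one of the last four; its "shot" number tells which), for a name from the list of things; names that differ only in an ending like _2 or _b are one class to them, and where a whole thing is asked for, a point or a joint stands for the part that bears it (a point fixed in the world has none). Each returns a list of dicts, best first, with "p" (0 to 1); they miss things now and then, are a little off and sometimes report something else, mostly with a low value. They report only what shows in the picture. A call takes as long as a camera call.
- look_for(picture, thing): "extent" ([centre column, centre row, width, height] in pixels, round what is visible of it).
- regions_of(picture, thing): "mask" (420x560 bool, what is visible of it) and "extent" ([centre column, centre row, width, height] in pixels, round what is visible of it).
- spot_point(picture, thing): "uv" ([column, row] in pixels: a listed point, or the origin of a listed thing).
The state is a dict: "t": time; "joint_positions": joint angles; "qd": joint speeds; "effort": joint torques, N m; "ee_pos": TCP position; "eef_rot": TCP orientation; "contact_force": force on the tool from outside, world axes, zero at the start; "torque": the same for the moment, N m; "width": opening from 0.0 (shut) to 1.0 (fully open).
Only numpy, scipy, OpenCV 4.12 (cv2) and the standard library are available. Lean on these libraries where they do the work, as an engineer would, in place of code of your own. Each camera call takes 0.05 s, during which the arm holds its last target.

## Working session

There is one attempt and no reset: what is moved stays moved. The work goes in short steps, Python scripts to look and compute and a tool call to move; the robot and the scene stay as the last step left them, time stands still between calls to the robot, and variables do not carry over. Pictures are saved under pics/ and viewed, and the job is handed in when it is done.

Besides the shell and the picture viewer there is one more tool, called after ">>>" as name([rows], argument=value, ...), one row to a line, values as JSON. servo_tool: Moves the arm, as the interface text tells. Its arguments: {"type":"object","properties":{"moves":{"type":"array","items":{"type":"array","items":{"type":"number"}}},"claw":{"type":"number"},"force":{"type":"number"}},"required":["moves"]}

```bash
mkdir -p pics
cat > h.py <<'E'
import numpy as np,cv2
from plant import observe,get_image,job,look_for,regions_of,spot_point
def save(p,n): cv2.imwrite('pics/'+n,p['frame'])
def ray(p,uv):
    T=np.array(p['world_from_camera']);d=np.array([(uv[0]-p['cx'])/p['fx'],-(uv[1]-p['cy'])/p['fy'],-1.])
    return T[:3,3],T[:3,:3]@d
def at_z(p,uv,z):
    o,d=ray(p,uv);return o+d*(z-o[2])/d[2]
def proj(p,X):
    T=np.array(p['world_from_camera']);c=T[:3,:3].T@(np.array(X)-T[:3,3])
    return np.array([p['cx']+p['fx']*c[0]/-c[2],p['cy']-p['fy']*c[1]/-c[2]])
def tri(ps,uvs):
    A=np.zeros((3,3));b=np.zeros(3)
    for p,u in zip(ps,uvs):
        o,d=ray(p,u);d=d/np.linalg.norm(d);M=np.eye(3)-np.outer(d,d);A+=M;b+=M@o
    return np.linalg.solve(A,b)
E
python3 - <<'E'
from h import *
s=get_image('scene');t=get_image('top');save(s,'s0.png');save(t,'t0.png')
print({k:v for k,v in s.items() if k not in('frame',)});print({k:v for k,v in t.items() if k!='frame'})
for n in ['press','hinge_pin','catch_post','thumb_rest','trigger','pad','packet']:
    a=spot_point(s,n)[:1];b=spot_point(t,n)[:1]
    print(n,[(np.round(x['uv'],1),round(x['p'],2)) for x in a+b])
    if a and b: 
        X=tri([s,t],[a[0]['uv'],b[0]['uv']]);print('  ',X.round(4),proj(s,X).round(1),proj(t,X).round(1))
print(observe())
E
```

```text
{'fx': 409.7787021623476, 'fy': 409.7787021623476, 'cx': 271.28037786967343, 'cy': 206.43334010341533, 'world_from_camera': array([[-0.68595472,  0.52153291, -0.50741457, -0.0180199 ],
       [-0.72764045, -0.49389754,  0.47603003,  0.47904159],
       [-0.00234548,  0.69575041,  0.71827979,  0.90966187],
       [ 0.        ,  0.        ,  0.        ,  1.        ]]), 'shot': 1}
{'fx': 465.35538077189426, 'fy': 465.35538077189426, 'cx': 279.3279679395065, 'cy': 202.9042294299448, 'world_from_camera': array([[-0.02250379,  0.99645957, -0.08100559,  0.44228296],
       [-0.99968643, -0.02331853, -0.00912571, -0.08843804],
       [-0.01098233,  0.08077483,  0.99667187,  1.35280052],
       [ 0.        ,  0.        ,  0.        ,  1.        ]]), 'shot': 2}
press [(array([221.3, 290. ]), 0.85), (array([193. , 223.8]), 0.58)]
   [ 0.4964  0.1761 -0.0013] [220.9 290. ] [193.3 224.1]
hinge_pin [(array([207.5, 279.7]), 0.57), (array([175.3, 222.8]), 0.64)]
   [0.4969 0.209  0.0786] [207.  279.6] [175.6 223.1]
catch_post [(array([189.4, 206.5]), 0.7), (array([140., 234.]), 0.97)]
   [0.4672 0.2
[... 496 characters left out ...]
0.0354  0.0021] [274.7 241. ] [265.6 215.4]
{'t': 0.8, 'joint_positions': array([-6.02133085e+01,  2.05465991e+01,  6.80058361e-01,  8.25999364e-04,
       -7.01345543e+01, -1.65053611e+01]), 'qd': array([-0.00654491, -0.09644043,  0.04920984, -0.04874164, -0.0682735 ,
       -0.02153709]), 'effort': array([ 1.41617847e-04, -5.82883215e+01,  2.93651193e+01,  6.94125339e+00,
       -2.55907253e-04, -1.16285605e-05]), 'ee_pos': array([ 0.15502054, -0.65692948,  0.23128768]), 'eef_rot': array([ 1.79999171e+02, -1.05594210e-03, -1.66718389e+02]), 'contact_force': array([-0.4919535 ,  1.04324707,  0.4917444 ]), 'torque': array([-0.01031655,  0.05770691, -0.04098952]), 'width': 1.0012955709496845}
```

View pictures.

View pics/s0.png

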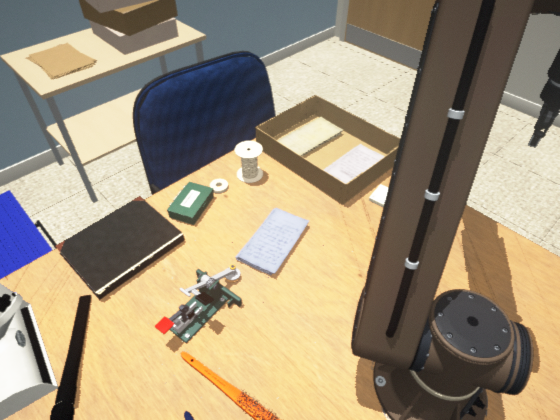

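View pics/t0.png

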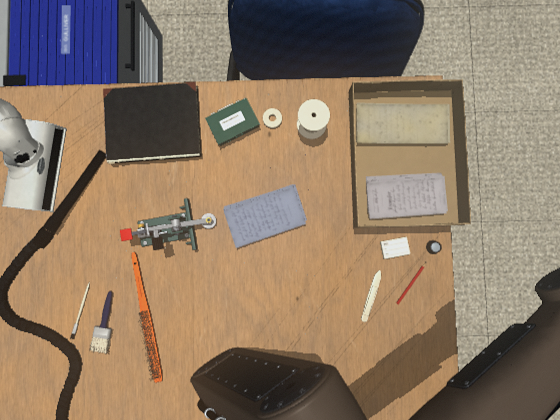

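Run:
```python
from h import *
s=get_image('scene');t=get_image('top')
a=cv2.resize(t['frame'][170:270,100:320],None,fx=3.6,fy=3.6,interpolation=cv2.INTER_CUBIC)
cv2.imwrite('pics/t1.png',a)
cv2.imwrite('pics/s1.png',cv2.resize(s['frame'][200:350,140:320],None,fx=4,fy=4,interpolation=cv2.INTER_CUBIC))
for p,nm in((s,'s'),(t,'t')):
    r=regions_of(p,'packet')[0];m=r['mask'].astype(np.uint8)
    c=max(cv2.findContours(m,0,1)[0],key=cv2.contourArea)
    # box on top-plane z=.022
    P=np.array([at_z(p,q[0],.022 if nm=='t' else .015)[:2] for q in c],np.float32)
    (ce,wh,an)=cv2.minAreaRect(P*1000);print(nm,r['p'],ce,wh,an); print(cv2.boxPoints((ce,wh,an)))
```

```text
s 0.91 (517.4721069335938, -31.419815063476562) (121.07183837890625, 224.36264038085938) 17.990520477294922
[[ 425.24765   56.57959]
 [ 494.5442  -156.81343]
 [ 609.69653 -119.41922]
 [ 540.4       93.9738 ]]
t 0.96 (517.9884643554688, -34.453712463378906) (128.0126190185547, 221.26844787597656) 18.044858932495117
[[ 422.8601     50.9122  ]
 [ 491.40054  -159.473   ]
 [ 613.1168   -119.819626]
 [ 544.5764     90.56558 ]]
```

View pics/t1.png

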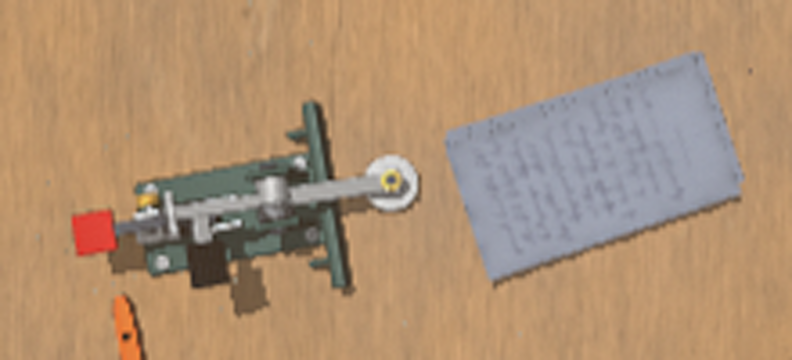

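View pics/s1.png

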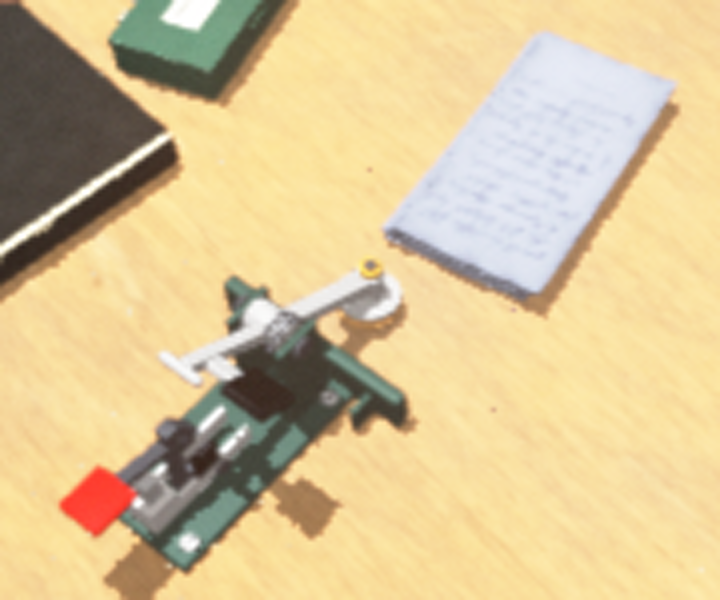

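```bash
cat > fit.py <<'E'
from h import *
from scipy.optimize import minimize
def pw(P,pose):
    c,s=np.cos(pose[2]),np.sin(pose[2]);P=np.atleast_2d(P)/1000.
    return np.c_[pose[0]+c*P[:,0]-s*P[:,1],pose[1]+s*P[:,0]+c*P[:,1],P[:,2]]
def hull(p,P,pose):
    q=np.array([proj(p,X) for X in pw(P,pose)],np.float32);return cv2.convexHull(q)[:,0]
E
python3 - <<'E'
from fit import *
s=get_image('scene');t=get_image('top')
box=np.array([[x,y,z] for x in(0,12) for y in(-75,75) for z in(0,30)],float)
K=8
def green(p):
    f=p['frame'];b,g,r=[f[...,i].astype(int) for i in range(3)]
    return ((g>r+2)&(g<130)).astype(np.float32)
for p in(s,t):
    cv2.imwrite('pics/g%d.png'%p['shot'],np.uint8(green(p)*255))
G={id(p):cv2.resize(green(p),None,fx=K,fy=K,interpolation=cv2.INTER_LINEAR) for p in (s,t)}
def cost(v,ps):
    pose=[v[0]/1000,v[1]/1000,np.deg2rad(v[2])];c=0
    for p in ps:
        g=G[id(p)]
        m=np.zeros_like(g);h=(hull(p,box,pose)+.5)*K-.5
        cv2.fillConvexPoly(m,np.int32(np.round(h*16)),1,shift=4)
        # front zone: box grown forward & sideways
        fb=box.copy();fb[:,0]=np.where(fb[:,0]==0,-25,fb[:,0]);fb[:,1]*=1.15
        m2=np.zeros_like(g);cv2.fillConvexPoly(m2,np.int32(np.round((hull(p,fb,pose)+.5)*K*16-8)),1,shift=4)
        w=np.where(m>0,1-2*g,np.where(m2>0,g*1.,0))
        c+=w.sum()/K/K
    return c
for ps,n in(([t],'t'),([s],'s'),([s,t],'st')):
    best=None
    for a in(94,98,102):
        for dx in (-5,5):
            r=minimize(cost,[496+dx,176,a],args=(ps,),method='Nelder-Mead',options=dict(initial_simplex=np.array([[496+dx,176,a],[504+dx,176,a],[496+dx,184,a],[496+dx,176,a+4]])))
            if best is None or r.fun<best.fun:best=r
    print(n,best.x,best.fun)
    v=best.x;pose=[v[0]/1000,v[1]/1000,np.deg2rad(v[2])]
    for z in(82,): print(' trig proj',[proj(p,pw([175,0,z],pose)[0]).round(1) for p in(s,t)],'hinge',[proj(p,pw([35,0,75],pose)[0]).round(1) for p in(s,t)])
for p in(s,t):
    f=p['frame'].astype(int);m=((f[...,2]>180)&(f[...,1]<70)).astype(np.uint8);m[:200]=0;m[:,:100]=0;m[:,180:]=0
    M=cv2.moments(m,True);print('red',M['m10']/M['m00'],M['m01']/M['m00'],M['m00'])
im=t['frame'].copy();ims=s['frame'].copy()
out=[]
for p,(r0,r1,c0,c1) in((t,(190,260,110,230)),(s,(250,350,140,260))):
    k=6;a=cv2.resize(p['frame'][r0:r1,c0:c1],None,fx=k,fy=k,interpolation=cv2.INTER_CUBIC)
    h=(hull(p,box,pose)-[c0,r0]+.5)*k-.5
    cv2.polylines(a,[np.int32(h)],True,(0,255,255),1)
    q=(np.array([proj(p,X) for X in pw([[0,-75,30],[0,75,30]],pose)])-[c0,r0]+.5)*k-.5
    cv2.polylines(a,[np.int32(q)],False,(0,0,255),1)
    cv2.imwrite('pics/fit%d.png'%p['shot'],a);print(p['shot'])
E
```

```text
t [497.0863435  180.04095065  99.45256953] -10.46478271484375
 trig proj [array([162.3, 324.5]), array([123. , 234.7])] hinge [array([206.7, 283.3]), array([173.9, 225.2])]
s [555.12111098 156.47640892  60.7802628 ] 250.16827392578125
 trig proj [array([138.9, 266.7]), array([138.9, 171.9])] hinge [array([196.1, 257.2]), array([183.7, 195.7])]
st [498.13933635 179.54909171  97.91911251] 347.04534912109375
 trig proj [array([160.8, 322.9]), array([122.9, 232.6])] hinge [array([206.3, 282.7]), array([174.1, 224.5])]
red 164.6611570247934 324.09090909090907 121.0
red 125.40816326530613 234.5408163265306 98.0
6
5
```

View pics/fit6.png

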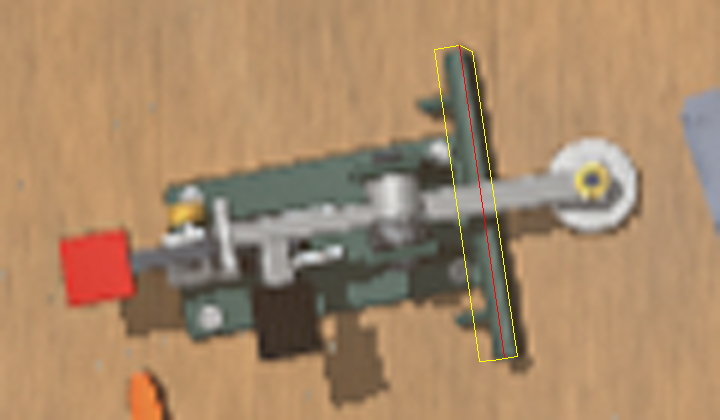

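View pics/fit5.png

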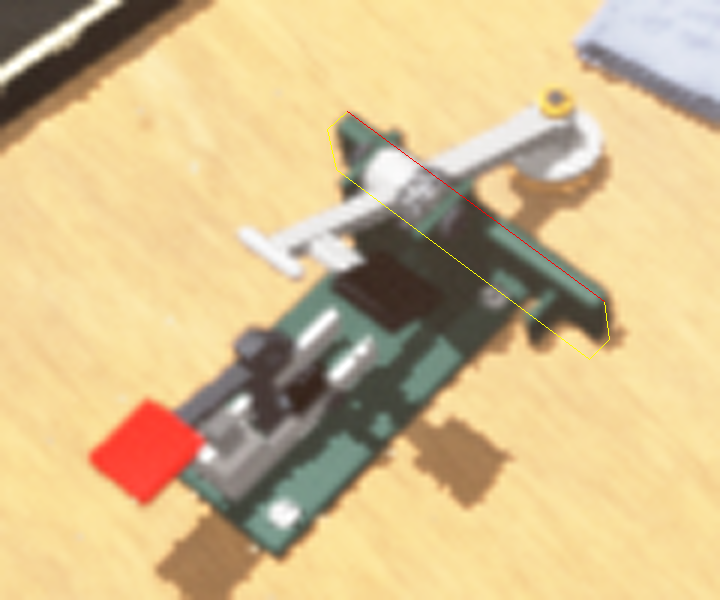

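Run:
```python
from fit import *
s=get_image('scene');t=get_image('top')
c=[]
for p in(s,t):
    f=p['frame'].astype(int);m=((f[...,2]-f[...,1]>100)&(f[...,2]-f[...,0]>100)).astype(np.uint8);m[:200]=0;m[:,:100]=0;m[:,180:]=0;m[340:]=0
    n,l,st,ce=cv2.connectedComponentsWithStats(m);i=1+np.argmax(st[1:,4]);print(st[i]);c.append(ce[i])
X=tri([s,t],c);print(c,X,proj(s,X),proj(t,X))
# thumb black mask
d=[]
for p in(s,t):
    r=regions_of(p,'thumb_rest')
    print([(x['p'],x['extent']) for x in r[:2]], look_for(p,'thumb_rest')[:1])
# press origin, given hinge & trigger
for yaw in(97.5,98.5,99.5):
    a=np.deg2rad(yaw); o=X[:2]-.175*np.array([np.cos(a),np.sin(a)]);print(yaw,o,[ [proj(p,q).round(1) for q in pw([[0,-75,30],[0,75,30]],[o[0],o[1],a])] for p in(s,t)])
```

```text
[155 317  19  17 192]
[132 253  18  62 286]
[array([163.86979167, 324.69270833]), array([139.31468531, 286.38111888])] [0.36706094 0.32345567 0.18631512] [193.77238431 323.59470569] [119.99627006 274.60977113]
[(0.88, [211.1, 284.3, 61.4, 40.2])] [{'extent': [209.1, 283.3, 59.1, 40.4], 'p': 0.76}]
[(0.93, [182.2, 233.1, 70.7, 36.2])] [{'extent': [182.7, 230.9, 68.7, 39.9], 'p': 0.69}]
97.5 [0.38990302 0.14995282] [[array([232.9, 287.2]), array([279.7, 321.7])], [array([197. , 234.8]), array([204.3, 287.6])]]
98.5 [0.39292758 0.1503779 ] [[array([231.6, 286.9]), array([279. , 320.6])], [array([196.3, 233.8]), array([204.6, 286.4])]]
99.5 [0.39594427 0.15085569] [[array([230.4, 286.6]), array([278.3, 319.4])], [array([195.7, 232.9]), array([204.9, 285.3])]]
```

Run:
```python
from fit import *
s=get_image('scene');t=get_image('top')
c=[]
for p in(s,t):
    f=p['frame'].astype(int);m=((f[...,2]-f[...,1]>100)&(f[...,2]-f[...,0]>100)).astype(np.uint8);m[:200]=0;m[:,:100]=0;m[:,180:]=0;m[340:]=0
    if p is t:m[247:]=0
    n,l,st,ce=cv2.connectedComponentsWithStats(m);i=1+np.argmax(st[1:,4]);print(st[i]);c.append(ce[i])
X=tri([s,t],c);print(c,X,proj(s,X),proj(t,X))
E1=tri([s,t],[[198.3,268.7],[188.3,198.3]]);E2=tri([s,t],[[241.2,300],[196.5,249.5]]);print(E1,E2,np.linalg.norm(E1-E2),(E1+E2)/2)
for yaw in(97.5,98.5,99.5):
    a=np.deg2rad(yaw); o=X[:2]-.175*np.array([np.cos(a),np.sin(a)]);print(yaw,o,[ [proj(p,q).round(1) for q in pw([[0,-75,30],[0,75,30]],[o[0],o[1],a])] for p in(s,t)])
```

```text
[155 317  19  17 192]
[120 229  12  12 119]
[array([163.86979167, 324.69270833]), array([125.57142857, 234.27731092])] [0.46987586 0.34875781 0.07397582] [164.12721087 324.71723676] [125.40703391 234.14961665]
[0.57102854 0.18628411 0.02550251] [0.42417462 0.1642664  0.02246749] 0.14852631403580072 [0.49760158 0.17527525 0.023985  ]
97.5 [0.49271795 0.17525496] [[array([200.2, 268.4]), array([243. , 300.3])], [array([187.8, 199. ]), array([195.1, 251.1])]]
98.5 [0.49574251 0.17568003] [[array([199. , 268.1]), array([242.5, 299.2])], [array([187.2, 198. ]), array([195.4, 250. ])]]
99.5 [0.49875919 0.17615783] [[array([197.8, 267.9]), array([241.9, 298.2])], [array([186.6, 197.1]), array([195.7, 248.8])]]
```

>>> servo_tool([
  [4.3,4.4,0,0,0,5],
  [8.6,8.9,0,0,0,10],
  [12.9,13.3,0,0,0,16],
  [17.2,17.8,0,0,0,21],
  [21.5,22.2,0,0,0,26],
  [25.8,26.7,0,0,0,32],
  [30.1,31.1,0,0,0,37],
  [34.5,35.6,0,0,0,42],
], claw=0)

```text
t: 2.5
ee_pos: [0.501, -0.2996, 0.2317]
eef_rot: [-180.0, 0.0, -124.5]
contact_force: [0.7, -0.7, 0.4]
width: 0.002
```

>>> servo_tool([
  [-0.5,6,0,0,0,5],
  [-1,12,0,0,0,10],
  [-1.6,18,0,0,0,16],
  [-2.2,24,0,0,0,21],
  [-3,30,0,0,0,27],
  [-3.8,36,0,0,0,32],
  [-4.6,42,0,0,0,38],
  [-5.4,48,0,0,0,43],
])

```text
t: 3.5
ee_pos: [0.4452, 0.1808, 0.2319]
eef_rot: [-179.9, 0.0, -81.5]
contact_force: [1.0, -0.2, -0.0]
width: 0.002
```

>>> servo_tool([
  [-0.2,3.6,0,0,0,0],
  [-0.4,7.1,-2,0,0,0],
  [-0.4,7.1,-6,0,0,0],
  [-0.4,7.1,-9.5,0,0,0],
  [-0.4,7.1,-9.5,0,0,0],
])

```text
t: 4.12
ee_pos: [0.4405, 0.2486, 0.1343]
eef_rot: [179.8, -0.2, -81.7]
contact_force: [-0.2, 0.8, 1.1]
width: 0.008
```

Run:
```python
from fit import *
s=get_image('scene');t=get_image('top')
cv2.imwrite('pics/t2.png',cv2.resize(t['frame'][180:270,90:230],None,fx=5,fy=5,interpolation=cv2.INTER_CUBIC))
cv2.imwrite('pics/s2.png',cv2.resize(s['frame'][230:350,140:290],None,fx=5,fy=5,interpolation=cv2.INTER_CUBIC))
print(observe()['ee_pos'])
```

```text
[0.44230889 0.25007301 0.13734917]
```

View pics/t2.png

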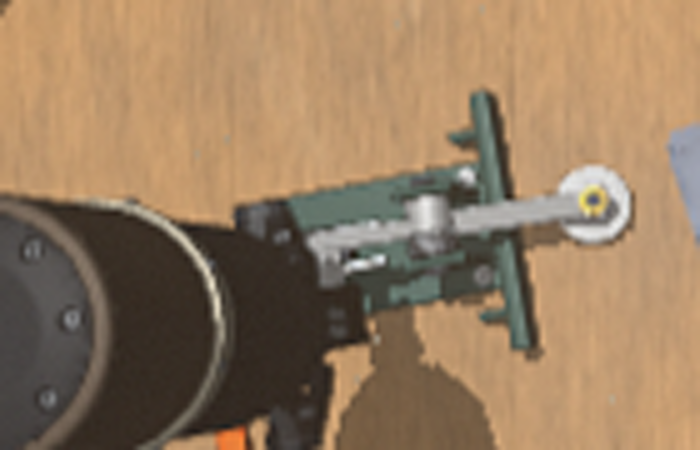

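View pics/s2.png

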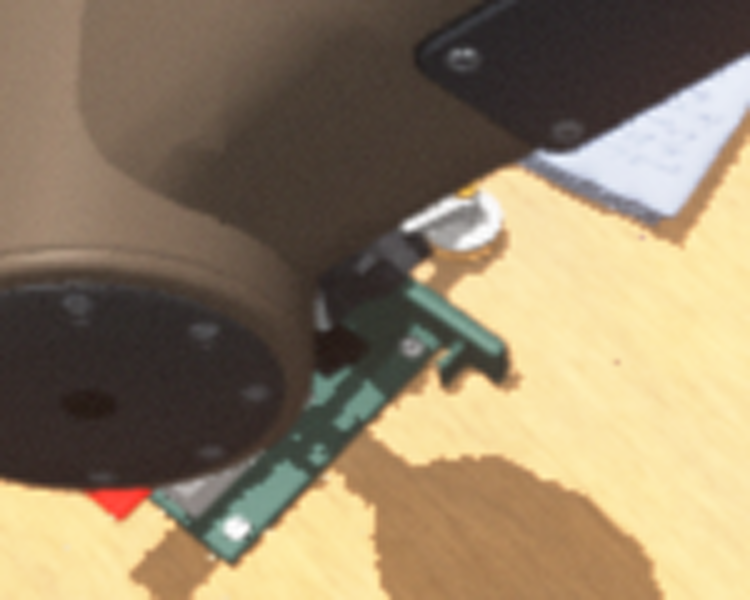

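>>> servo_tool([
  [0,0,-1.2,0,0,0],
  [0,0.2,-2.0,0,0,0],
  [0,0.2,-2.4,0,0,0],
])

```text
t: 4.6
ee_pos: [0.4417, 0.2518, 0.1121]
eef_rot: [-180.0, 0.0, -81.7]
contact_force: [-2.6, 0.5, 6.4]
width: -0.004
```

>>> servo_tool([
  [0,0.0,-0.3,0,0,0],
  [0,0.0,-0.6,0,0,0],
  [0,0,-0.6,0,0,0],
])

```text
t: 4.97
ee_pos: [0.4425, 0.2526, 0.107]
eef_rot: [-179.9, 0.1, -81.7]
contact_force: [-0.7, 0.5, 4.9]
width: 0.001
```

>>> servo_tool([
  [0,0.1,-0.4,0,0,0],
  [0,0.2,-0.8,0,0,0],
  [0,0.3,-1.2,0,0,0],
  [0,0.4,-1.6,0,0,0],
  [-0.1,0.5,-2.0,0,0,0],
  [-0.1,0.5,-2.3,0,0,0],
  [-0.1,0.5,-2.3,0,0,0],
])

```text
t: 5.85
ee_pos: [0.4421, 0.2588, 0.0846]
eef_rot: [-179.8, 0.2, -81.7]
contact_force: [-1.5, 3.5, 7.8]
width: 0.001
```

>>> servo_tool([
  [0,0,-0.2,0,0,0],
  [0,0.05,-0.4,0,0,0],
  [0,0.05,-0.4,0,0,0],
])

```text
t: 6.22
ee_pos: [0.4421, 0.2593, 0.0807]
eef_rot: [-179.8, 0.2, -81.7]
contact_force: [-1.3, 4.3, 7.6]
width: 0.002
```

>>> servo_tool([
  [0,0,-0.1,0,0,0],
  [0,0,-0.2,0,0,0],
  [0,0,-0.2,0,0,0],
])

```text
t: 6.6
ee_pos: [0.4421, 0.2595, 0.0789]
eef_rot: [-179.8, 0.2, -81.7]
contact_force: [-3.0, 5.0, 8.8]
width: 0.003
```

>>> servo_tool([
  [0,0,-0.1,0,0,0],
  [0,0,-0.1,0,0,0],
])

```text
t: 6.85
ee_pos: [0.4421, 0.2595, 0.0779]
eef_rot: [-179.8, 0.2, -81.7]
contact_force: [-2.0, 4.5, 9.2]
width: -0.003
```

>>> servo_tool([
  [0,0,-0.1,0,0,0],
  [0,0,-0.1,0,0,0],
])

```text
t: 7.1
ee_pos: [0.4421, 0.2596, 0.0769]
eef_rot: [-179.8, 0.2, -81.7]
contact_force: [-3.6, 4.1, 9.8]
width: -0.003
```

>>> servo_tool([
  [0,0.1,-0.1,0,0,0],
  [0,0.1,-0.1,0,0,0],
])

```text
t: 7.35
ee_pos: [0.442, 0.2597, 0.0758]
eef_rot: [-179.8, 0.1, -81.7]
contact_force: [-1.5, 1.3, 9.6]
width: -0.0
```

>>> servo_tool([
  [0,0,-0.1,0,0,0],
  [0,0,-0.1,0,0,0],
])

```text
t: 7.6
ee_pos: [0.442, 0.2597, 0.0748]
eef_rot: [-179.8, 0.1, -81.7]
contact_force: [-1.9, 1.2, 10.6]
width: 0.003
```

>>> servo_tool([
  [0,0,-0.1,0,0,0],
  [0,0,-0.1,0,0,0],
])

```text
t: 7.85
ee_pos: [0.442, 0.2597, 0.0738]
eef_rot: [-179.8, 0.1, -81.7]
contact_force: [-1.8, 1.3, 8.8]
width: 0.004
```

>>> servo_tool([
  [0,0,-0.1,0,0,0],
  [0,0,-0.1,0,0,0],
])

```text
t: 8.1
ee_pos: [0.442, 0.2597, 0.0729]
eef_rot: [-179.8, 0.1, -81.7]
contact_force: [-2.1, 0.7, 10.7]
width: 0.002
```

>>> servo_tool([
  [0,0,-0.05,0,0,0],
  [0,0,-0.05,0,0,0],
])

```text
t: 8.35
ee_pos: [0.442, 0.2597, 0.0724]
eef_rot: [-179.8, 0.1, -81.7]
contact_force: [-1.7, 0.8, 10.3]
width: -0.001
```

>>> servo_tool([
  [0,0,-0.1,0,0,0],
  [0,0,-0.1,0,0,0],
])

```text
t: 8.6
ee_pos: [0.442, 0.2597, 0.0714]
eef_rot: [-179.8, 0.1, -81.7]
contact_force: [-1.8, 1.3, 10.3]
width: -0.002
```

>>> servo_tool([
  [0,0,-0.05,0,0,0],
  [0,0,-0.05,0,0,0],
])

```text
t: 8.85
ee_pos: [0.4421, 0.2597, 0.071]
eef_rot: [-179.8, 0.1, -81.7]
contact_force: [-2.6, 1.0, 11.8]
width: 0.003
```

>>> servo_tool([
  [0,0,-0.05,0,0,0],
  [0,0,-0.05,0,0,0],
])

```text
t: 9.1
ee_pos: [0.4421, 0.2597, 0.0705]
eef_rot: [-179.8, 0.1, -81.7]
contact_force: [-2.1, 0.8, 12.5]
width: 0.002
```

>>> servo_tool([
  [0,0,-0.05,0,0,0],
  [0,0,-0.05,0,0,0],
])

```text
t: 9.35
ee_pos: [0.4421, 0.2596, 0.07]
eef_rot: [-179.8, 0.1, -81.7]
contact_force: [-2.5, 0.1, 11.7]
width: -0.001
```

>>> servo_tool([
  [0,0,-0.05,0,0,0],
  [0,0,-0.05,0,0,0],
])

```text
t: 9.6
ee_pos: [0.4421, 0.2596, 0.0695]
eef_rot: [-179.8, 0.1, -81.7]
contact_force: [-1.8, 0.5, 12.0]
width: 0.0
```

>>> servo_tool([
  [0,0,-0.05,0,0,0],
  [0,0,-0.05,0,0,0],
])

```text
t: 9.85
ee_pos: [0.4421, 0.2596, 0.0689]
eef_rot: [-179.8, 0.1, -81.7]
contact_force: [-0.7, -0.3, 10.8]
width: -0.004
```

Run:
```python
from fit import *
t=get_image('top');s=get_image('scene')
cv2.imwrite('pics/t3.png',cv2.resize(t['frame'][180:270,90:230],None,fx=5,fy=5,interpolation=cv2.INTER_CUBIC))
cv2.imwrite('pics/s3.png',cv2.resize(s['frame'][230:350,140:290],None,fx=5,fy=5,interpolation=cv2.INTER_CUBIC))
print(observe()['contact_force'])
```

```text
[-0.65295337 -1.27402268 10.66687088]
```

View pics/s3.png

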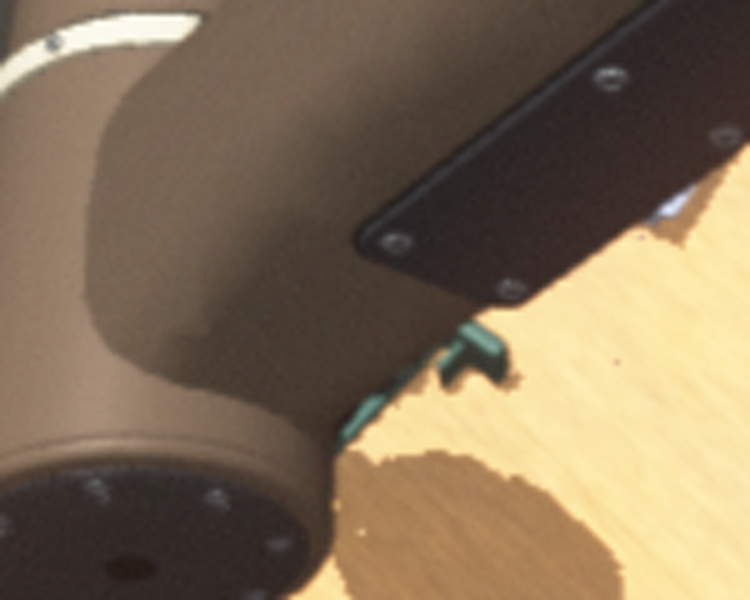

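View pics/t3.png

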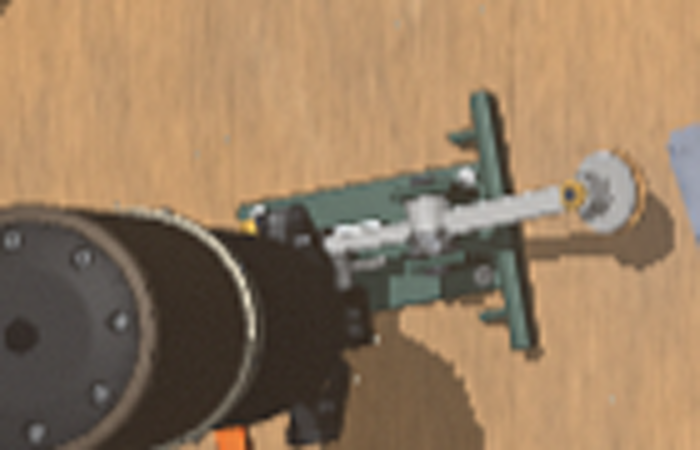

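>>> servo_tool([
  [0,0,-0.05,0,0,0],
  [0,0,-0.05,0,0,0],
])

```text
t: 10.2
ee_pos: [0.4421, 0.2594, 0.0683]
eef_rot: [-179.8, 0.1, -81.7]
contact_force: [-0.3, 0.6, 8.9]
width: -0.003
```

>>> servo_tool([
  [0,0,-0.05,0,0,0],
  [0,0,-0.05,0,0,0],
])

```text
t: 10.45
ee_pos: [0.4421, 0.2594, 0.0677]
eef_rot: [-179.8, 0.1, -81.7]
contact_force: [-1.0, -0.5, 8.7]
width: -0.001
```

>>> servo_tool([
  [0,0,-0.05,0,0,0],
  [0,0,-0.05,0,0,0],
])

```text
t: 10.7
ee_pos: [0.442, 0.2593, 0.0671]
eef_rot: [-179.8, 0.1, -81.7]
contact_force: [0.5, -1.2, 8.9]
width: -0.001
```

>>> servo_tool([
  [0,0,-0.05,0,0,0],
  [0,0,-0.05,0,0,0],
])

```text
t: 10.95
ee_pos: [0.4421, 0.2592, 0.0667]
eef_rot: [-179.8, 0.1, -81.7]
contact_force: [0.2, -0.3, 8.7]
width: 0.007
```

>>> servo_tool([
  [0,0,0.1,0,0,0],
  [0,0,0.2,0,0,0],
  [0,0,0.2,0,0,0],
])

```text
t: 11.32
ee_pos: [0.4419, 0.2594, 0.0684]
eef_rot: [-179.9, 0.1, -81.7]
contact_force: [1.4, 1.5, 7.8]
width: 0.003
```

>>> servo_tool([
  [0,0,0.1,0,0,0],
  [0,0,0.1,0,0,0],
])

```text
t: 11.58
ee_pos: [0.4419, 0.2595, 0.0694]
eef_rot: [-179.8, 0.1, -81.7]
contact_force: [0.8, 0.4, 7.6]
width: -0.003
```

>>> servo_tool([
  [0,0,-0.1,0,0,0],
  [0,0,-0.2,0,0,0],
  [0,0,-0.3,0,0,0],
  [0,0,-0.3,0,0,0],
])

```text
t: 12.08
ee_pos: [0.442, 0.2592, 0.0664]
eef_rot: [-179.9, 0.1, -81.7]
contact_force: [1.4, -0.6, 8.8]
width: -0.0
```

>>> servo_tool([
  [0,0,-0.05,0,0,0],
  [0,0,-0.05,0,0,0],
])

```text
t: 12.32
ee_pos: [0.442, 0.2591, 0.0659]
eef_rot: [-179.9, 0.1, -81.7]
contact_force: [1.5, 0.9, 9.7]
width: -0.002
```

>>> servo_tool([
  [0,0,-0.05,0,0,0],
  [0,0,-0.05,0,0,0],
])

```text
t: 12.58
ee_pos: [0.442, 0.259, 0.0653]
eef_rot: [-179.9, 0.1, -81.7]
contact_force: [3.2, -0.4, 7.4]
width: -0.001
```

>>> servo_tool([
  [0,0,-0.05,0,0,0],
  [0,0,-0.05,0,0,0],
])

```text
t: 12.82
ee_pos: [0.4418, 0.259, 0.0646]
eef_rot: [-179.9, 0.1, -81.7]
contact_force: [2.3, -0.2, 6.1]
width: -0.001
```

>>> servo_tool([
  [0,0,0.1,0,0,0],
  [0,0,0.2,0,0,0],
  [0,0,0.2,0,0,0],
])

```text
t: 13.2
ee_pos: [0.4404, 0.258, 0.0656]
eef_rot: [180.0, -0.0, -81.7]
contact_force: [0.5, 0.5, 1.7]
width: 0.002
```

>>> servo_tool([
  [0,0,0.1,0,0,0],
  [0,0,0.2,0,0,0],
  [0,0,0.2,0,0,0],
])

```text
t: 13.58
ee_pos: [0.4406, 0.2581, 0.0678]
eef_rot: [180.0, -0.0, -81.7]
contact_force: [0.6, 0.5, 0.3]
width: 0.001
```

>>> servo_tool([
  [0,0,2,0,0,0],
  [0,0,6,0,0,0],
  [0,0,11,0,0,0],
  [-0.8,-6,13,0,0,0],
  [-1.6,-12,13,0,0,0],
  [-2.4,-18,13,0,0,0],
  [-3.2,-24,12,0,0,0],
  [-3.2,-24,12,0,0,0],
])

```text
t: 14.58
ee_pos: [0.407, 0.0149, 0.1872]
eef_rot: [179.9, -0.0, -82.0]
contact_force: [0.8, 0.2, -1.0]
width: 0.001
```

Run:
```python
from fit import *
t=get_image('top');s=get_image('scene')
cv2.imwrite('pics/t4.png',cv2.resize(t['frame'][150:290,90:320],None,fx=3.4,fy=3.4,interpolation=cv2.INTER_CUBIC))
cv2.imwrite('pics/s4.png',cv2.resize(s['frame'][200:350,140:320],None,fx=4,fy=4,interpolation=cv2.INTER_CUBIC))
o=observe();print(o['ee_pos'],o['contact_force'])
```

```text
[0.40879104 0.01768835 0.18801416] [ 0.48574613 -0.30028911  0.1520824 ]
```

View pics/t4.png

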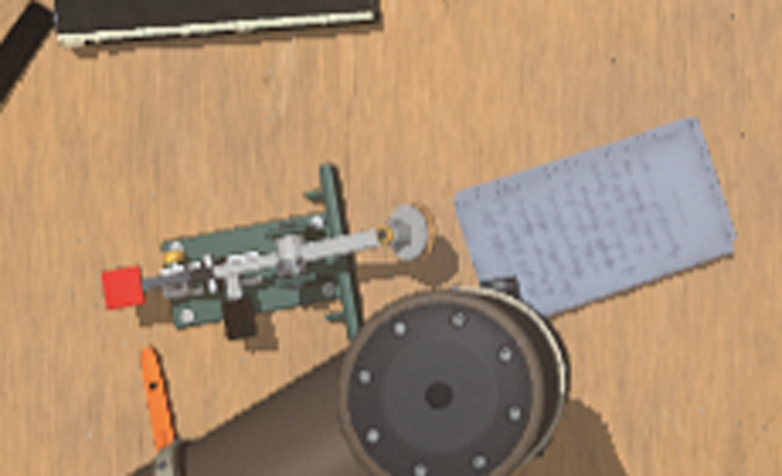

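View pics/s4.png

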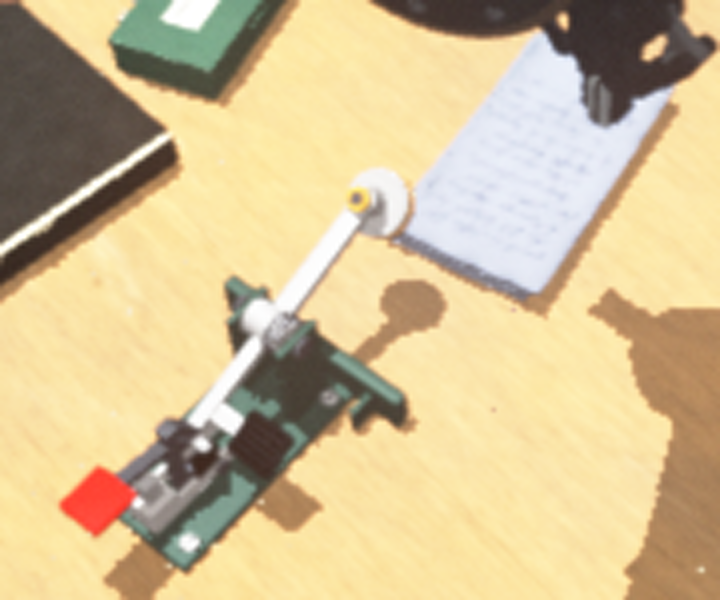

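>>> servo_tool([
  [0,0.2,-5,0,0,0],
  [0,0.3,-10,0,0,0],
  [0,0.3,-14,0,0,0],
  [0,0.3,-16.5,0,0,0],
  [0,0.3,-17.8,0,0,0],
  [0,0.3,-17.8,0,0,0],
])

```text
t: 15.42
ee_pos: [0.4086, 0.0221, 0.0089]
eef_rot: [179.9, -0.1, -81.6]
contact_force: [0.3, -1.0, 0.4]
width: 0.001
```

>>> servo_tool([
  [0.4,0,0,0,0,0],
  [0.8,0,0,0,0,0],
  [1.2,0,0,0,0,0],
  [1.2,0,0,0,0,0],
])

```text
t: 15.92
ee_pos: [0.4213, 0.0214, 0.0101]
eef_rot: [-179.9, 0.0, -81.7]
contact_force: [-0.3, -0.2, 1.3]
width: 0.005
```

>>> servo_tool([
  [0.4,0,0,0,0,0],
  [0.8,0,0,0,0,0],
  [1.2,0,0,0,0,0],
  [1.5,0,0,0,0,0],
  [1.8,0,0,0,0,0],
  [1.8,0,0,0,0,0],
])

```text
t: 16.68
ee_pos: [0.439, 0.0213, 0.0098]
eef_rot: [-180.0, -0.0, -81.7]
contact_force: [-0.4, 0.7, -0.0]
width: -0.001
```

```bash
cat > pk.py <<'E'
from fit import *
def packet(nm):
    t=get_image('top');cv2.imwrite('pics/'+nm,cv2.resize(t['frame'][150:290,90:320],None,fx=3.4,fy=3.4,interpolation=cv2.INTER_CUBIC))
    r=regions_of(t,'packet')[0];m=r['mask'].astype(np.uint8)
    c=max(cv2.findContours(m,0,1)[0],key=cv2.contourArea)
    P=np.array([at_z(t,q[0],.022)[:2] for q in c],np.float32)
    b=cv2.minAreaRect(P*1000);print(r['p'],b);print(cv2.boxPoints(b))
    o=observe();print(o['ee_pos'],o['contact_force'])
    return t,c
E
python3 -c "
from pk import *
packet('t5.png')"
```

```text
Traceback (most recent call last):
  File "pk.py", line 4, in packet
    r=regions_of(t,'packet')[0];m=r['mask'].astype(np.uint8)
      ~~~~~~~~~~~~~~~~~~~~~~^^^
IndexError: list index out of range
```

View pics/t5.png

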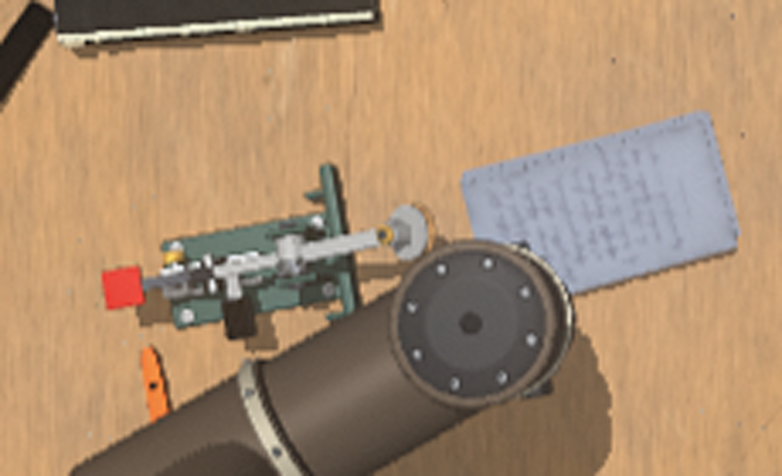

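>>> servo_tool([
  [-1.5,0,0,0,0,0],
  [-1.5,0,5,0,0,0],
  [-0.5,-3,10,0,0,0],
  [2,-8,12,0,0,0],
  [4.5,-13,12,0,0,0],
  [7.5,-18,12,0,0,0],
  [10,-23,12,0,0,0],
  [11,-26,12,0,0,0],
], claw=1)

```text
t: 17.77
ee_pos: [0.5485, -0.2405, 0.1291]
eef_rot: [180.0, 0.0, -81.8]
contact_force: [-0.2, -0.2, 0.2]
width: 0.999
```

```bash
python3 -c "
from pk import *
packet('t6.png')"
```

```text
0.91 ((516.8042602539062, -115.08605194091797), (60.03815841674805, 76.18384552001953), 11.919889450073242)
[[ 479.56482   -84.01575 ]
 [ 495.30014  -158.55687 ]
 [ 554.0437   -146.15636 ]
 [ 538.30835   -71.615234]]
[ 0.54824051 -0.24077078  0.12878392] [-0.56485602 -0.14497624 -0.49339783]
```

View pics/t6.png

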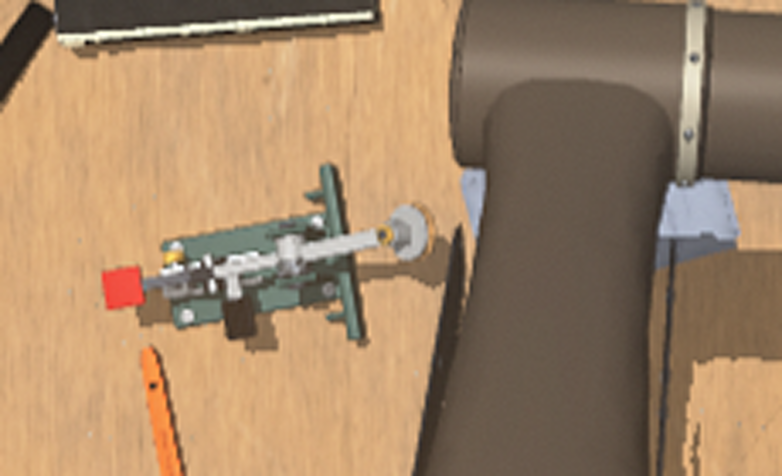

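```bash
python3 -c "
from pk import *
t=get_image('top');s=get_image('scene')
for L in ([(457,190),(692,120),(735,250)],[(464,172),(708,112),(738,248)]):
    P=[at_z(t,(u/3.4+90-.35,v/3.4+150-.35),.022) for u,v in L];A,B,C=P;print(np.round(P,4),np.linalg.norm(A-B),np.linalg.norm(B-C),np.degrees(np.arctan2((A-B)[1],(A-B)[0])),(A+C)/2)
cv2.imwrite('pics/s6.png',cv2.resize(s['frame'][130:350,140:400],None,fx=3,fy=2.7))
"
```

```text
[[ 0.5466  0.0826  0.022 ]
 [ 0.6013 -0.1173  0.022 ]
 [ 0.4906 -0.1506  0.022 ]] 0.20722655822843103 0.1157022813844211 105.32202951238112 [ 0.51857608 -0.03402602  0.022     ]
[[ 0.5617  0.0765  0.022 ]
 [ 0.6078 -0.131   0.022 ]
 [ 0.4922 -0.1532  0.022 ]] 0.21251356419578007 0.11777024870212906 102.5365236713296 [ 0.52694761 -0.03836895  0.022     ]
```

View pics/s6.png

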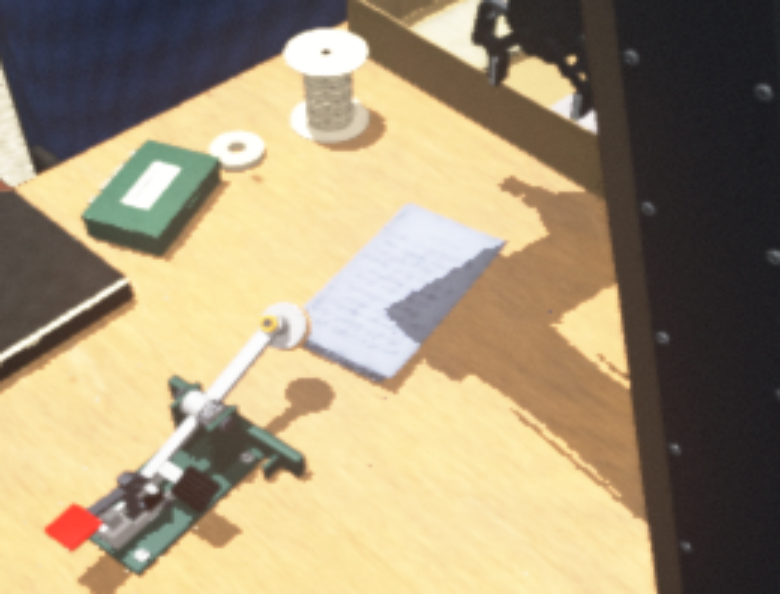

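```bash
cat >> pk.py <<'E'
def pks(nm):
    s=get_image('scene')
    cv2.imwrite('pics/'+nm,cv2.resize(s['frame'][190:330,150:340],None,fx=4.2,fy=4.2,interpolation=cv2.INTER_CUBIC))
    r=regions_of(s,'packet')[0];m=r['mask'].astype(np.uint8)
    box=np.array([[x,y,z] for x in(-110.5,110.5) for y in(-62.5,62.5) for z in(0,22)],float)
    K=6;g=cv2.resize(m.astype(np.float32),None,fx=K,fy=K)
    def cost(v):
        mm=np.zeros_like(g);cv2.fillConvexPoly(mm,np.int32(np.round((hull(s,box,[v[0]/1000,v[1]/1000,np.deg2rad(v[2])])+.5)*K*16-8)),1,shift=4)
        return np.abs(mm-g).sum()/K/K
    best=min((minimize(cost,v0,method='Nelder-Mead',options=dict(initial_simplex=np.array([v0,[v0[0]+10,v0[1],v0[2]],[v0[0],v0[1]+10,v0[2]],[v0[0],v0[1],v0[2]+5]]))) for v0 in ([520,-30,104],[520,20,100],[512,65,98])),key=lambda r:r.fun)
    v=best.x;d=v[:2]-[496.5,175.7];a=np.deg2rad(98.6)
    print('pkt',r['p'],v.round(1),best.fun,'in press',(d@[np.cos(a),np.sin(a)]).round(1),(d@[-np.sin(a),np.cos(a)]).round(1))
    return s,v
E
python3 -c "
from pk import *
s,v=pks('s7.png')
o=observe();print(o['ee_pos'],o['width'],o['t'])"
```

```text
pkt 0.67 [533.1 -41.4 106.4] 591.0952758789062 in press -220.1 -3.7
[ 0.54791487 -0.23778033  0.12971477] 0.9958974408939941 18.075
```

```bash
python3 -c "
from pk import *
s=get_image('scene')
A=at_z(s,(276,205.7),.022);B=at_z(s,(308.2,219.4),.022);C=at_z(s,(269.7,271.2),.0)
print(A,B,C,np.linalg.norm(A-B),np.linalg.norm(B-C));d=C-B;print(np.degrees(np.arctan2(d[1],d[0])),(A+C)/2)
cv2.imwrite('pics/s7.png',cv2.resize(s['frame'][190:300,190:340],None,fx=5,fy=5,interpolation=cv2.INTER_CUBIC))
"
```

```text
[ 0.60149179 -0.12171206  0.022     ] [ 0.4963632  -0.15143763  0.022     ] [0.45165179 0.04503039 0.        ] 0.10925030099128911 0.20268890679327448
102.82079001653585 [ 0.52657179 -0.03834083  0.011     ]
```

View pics/s7.png

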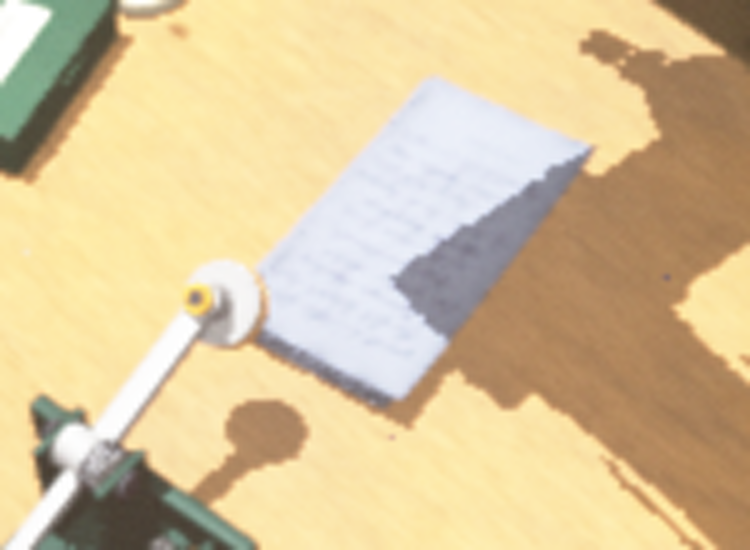

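>>> servo_tool([
  [0.1,3,0,0,0,0],
  [0.2,5.4,-2,0,0,0],
  [0.2,5.4,-6,0,0,0],
  [0.2,5.4,-10,0,0,0],
  [0.2,5.4,-12,0,0,0],
  [0.2,5.4,-12.8,0,0,0],
  [0.2,5.4,-12.8,0,0,0],
], claw=1)

```text
t: 19.0
ee_pos: [0.5508, -0.1842, 0.0021]
eef_rot: [180.0, -0.0, -81.7]
contact_force: [0.1, 0.3, -0.6]
width: 1.002
```

```bash
python3 -c "
from pk import *
s=get_image('scene');o=observe();print(o['ee_pos'],o['contact_force'],o['eef_rot'])
cv2.imwrite('pics/s8.png',cv2.resize(s['frame'][150:300,180:380],None,fx=4,fy=4,interpolation=cv2.INTER_CUBIC))
"
```

```text
[ 0.55124621 -0.1843764   0.00264229] [-0.09257264  1.02584852  0.28216067] [-1.79941916e+02 -1.59212160e-02 -8.16708876e+01]
```

View pics/s8.png

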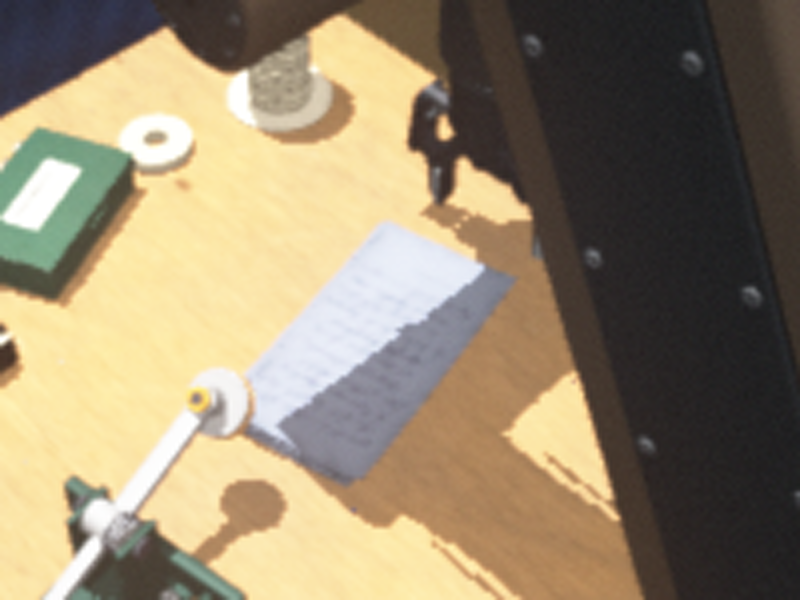

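>>> servo_tool([
  [-0.15,1,-0.3,0,0,0.3],
  [-0.3,2,-0.3,0,0,0.3],
  [-0.4,2.6,-0.3,0,0,0.3],
  [-0.5,3.3,-0.3,0,0,0.3],
  [-0.6,4.0,-0.3,0,0,0.3],
  [-0.75,5,-0.3,0,0,0.3],
  [-0.9,6,-0.3,0,0,0.3],
  [-1.05,7,-0.3,0,0,0.3],
])

```text
t: 20.05
ee_pos: [0.5402, -0.114, -0.0012]
eef_rot: [-180.0, 0.0, -81.4]
contact_force: [-0.1, -0.1, 1.1]
width: 1.002
```

```bash
python3 -c "
from pk import *
s=get_image('scene');t=get_image('top');o=observe();print(o['ee_pos'],o['contact_force'],o['eef_rot'])
cv2.imwrite('pics/s9.png',cv2.resize(s['frame'][190:310,180:340],None,fx=5,fy=5,interpolation=cv2.INTER_CUBIC))
cv2.imwrite('pics/t9.png',cv2.resize(t['frame'][150:290,90:320],None,fx=3.4,fy=3.4,interpolation=cv2.INTER_CUBIC))
"
```

```text
[ 0.54014263 -0.11363611 -0.00121509] [ 0.86131699  0.49753028 -0.71939929] [-1.79999884e+02  9.81003174e-03 -8.13633398e+01]
```

View pics/s9.png

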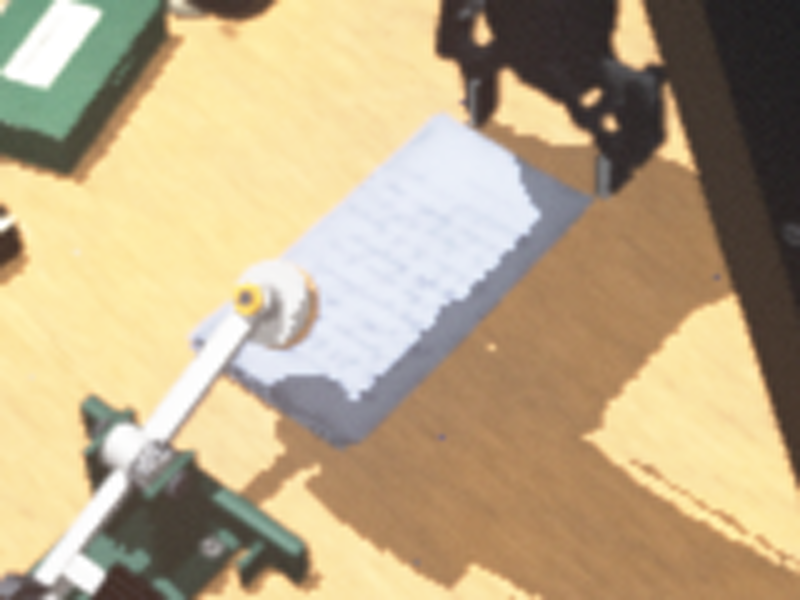

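View pics/t9.png

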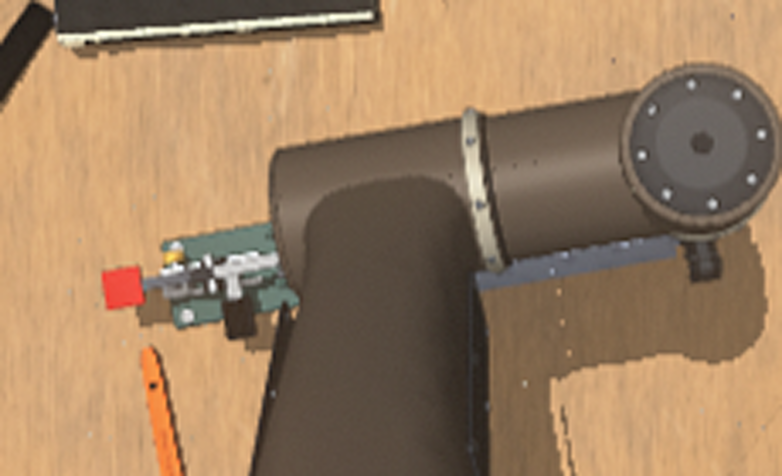

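```bash
python3 -c "
from pk import *
s=get_image('scene')
f=lambda u,v,z:at_z(s,(u/5+180-.4,v/5+190-.4),z)
A=f(440,115,.022);B=f(593,196,.022);C=f(340,447,0);D=f(192,337,.022);E=f(345,436,.022)
a=np.deg2rad(98.6);ux=np.array([np.cos(a),np.sin(a)]);uy=np.array([-np.sin(a),np.cos(a)])
for n,P in zip('ABCDE',(A,B,C,D,E)): d=P[:2]-[.4965,.1757];print(n,P.round(4),(d@ux*1000).round(1),(d@uy*1000).round(1))
# fence ends in this pic, z=.03
for u,v in((90,398),(305,553)):
  P=f(u,v,.03);d=P[:2]-[.4965,.1757];print(P.round(4),(d@ux*1000).round(1),(d@uy*1000).round(1))
"
```

```text
A [ 0.598  -0.0838  0.022 ] -271.8 -61.6
B [ 0.4912 -0.104   0.022 ] -275.8 47.1
C [0.4736 0.1044 0.    ] -67.1 33.3
D [0.5697 0.1251 0.022 ] -60.9 -64.9
E [0.465  0.1071 0.022 ] -63.1 41.4
[0.5698 0.1914 0.03  ] 4.6 -74.8
[0.4226 0.1697 0.03  ] 5.1 74.0
```

>>> servo_tool([
  [0.3,-2,0,0,0,0],
  [0.5,-3,2,0,0,0],
  [0.5,-3,8,0,0,0],
  [-1,-6,13,0,0,0],
  [-4,-10,17,0,0,0],
  [-8,-14,18,0,0,0],
  [-12,-18,18,0,0,0],
  [-13,-22,18,0,0,0],
])

```text
t: 21.2
ee_pos: [0.4081, -0.3357, 0.1796]
eef_rot: [-179.9, -0.0, -81.5]
contact_force: [0.9, 0.4, 0.5]
width: 1.0
```

```bash
python3 -c "
from pk import *
packet('t10.png');pks('s10.png')"
```

```text
0.7 ((530.7679443359375, 9.217323303222656), (122.88203430175781, 218.33334350585938), 7.573150634765625)
[[ 455.4756    109.33435 ]
 [ 484.25012  -107.09456 ]
 [ 606.0603    -90.899704]
 [ 577.28577   125.529205]]
[ 0.40882181 -0.33748789  0.17896703] [-0.6616128   0.70513841 -0.28619129]
pkt 0.9 [540.    6.7  99.7] 818.6384887695312 in press -173.6 -17.7
```

View pics/t10.png

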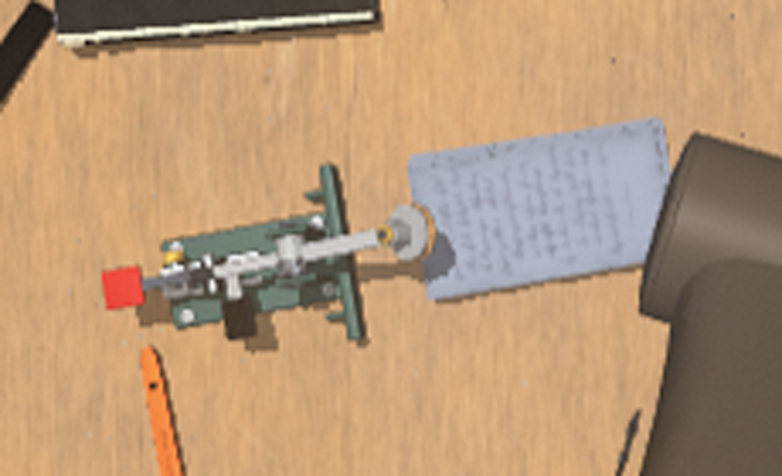

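>>> servo_tool([
  [1,5.5,0,0,0,0],
  [2,11.5,0,0,0,0],
  [4,17,0,0,0,0],
  [7,22,0,0,0,0],
  [10,27,0,0,0,0],
  [14,31,0,0,0,0],
  [18,35,0,0,0,0],
  [21.3,36.0,0,0,0,0],
], claw=0)

```text
t: 22.4
ee_pos: [0.6244, 0.0292, 0.1785]
eef_rot: [180.0, 0.0, -81.2]
contact_force: [-0.8, -0.1, -0.4]
width: 0.003
```

```bash
python3 -c "
from pk import *
s=get_image('scene');o=observe();print(o['ee_pos'],o['contact_force'],o['eef_rot'],o['width'])
cv2.imwrite('pics/s11.png',cv2.resize(s['frame'][150:310,180:340],None,fx=4.5,fy=3.7,interpolation=cv2.INTER_CUBIC))
"
```

```text
[0.62765709 0.02928981 0.17792049] [6.18144659 0.64215605 2.23179637] [-1.79955561e+02 -4.15005965e-02 -8.11762513e+01] 0.0019434371587130138
```

View pics/s11.png

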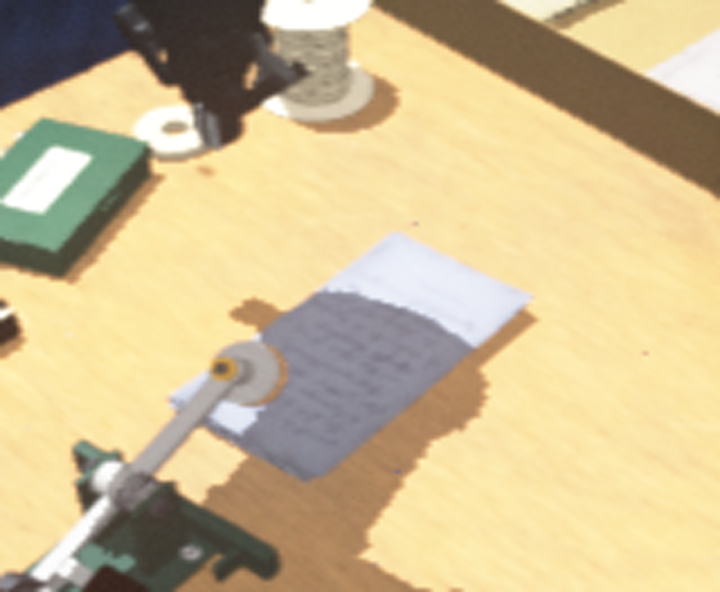

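>>> servo_tool([
  [0,-0.3,0,0,0,0],
  [0,-0.6,0,0,0,0],
])

```text
t: 22.7
ee_pos: [0.6223, 0.0194, 0.1786]
eef_rot: [180.0, 0.0, -81.4]
contact_force: [-0.0, -0.3, -0.2]
width: 0.003
```

>>> servo_tool([
  [0,0,-5,0,0,0],
  [0,0,-10,0,0,0],
  [0,0,-14,0,0,0],
  [0,0,-16,0,0,0],
  [0,0,-16.9,0,0,0],
  [0,0,-16.9,0,0,0],
])

```text
t: 23.45
ee_pos: [0.623, 0.019, 0.0101]
eef_rot: [180.0, -0.0, -81.4]
contact_force: [-0.3, -0.1, 0.7]
width: 0.0
```

>>> servo_tool([
  [-0.5,-0.1,0,0,0,0],
  [-1.0,-0.15,0,0,0,0],
  [-1.0,-0.15,0,0,0,0],
])

```text
t: 23.82
ee_pos: [0.613, 0.0178, 0.0105]
eef_rot: [-180.0, 0.0, -81.4]
contact_force: [-0.6, 0.9, 1.2]
width: 0.0
```

>>> servo_tool([
  [-0.4,-0.05,0,0,0,0],
  [-0.8,-0.1,0,0,0,0],
  [-1.2,-0.2,0,0,0,0],
  [-1.6,-0.25,0,0,0,0],
  [-1.6,-0.25,0,0,0,0],
])

```text
t: 24.45
ee_pos: [0.597, 0.0152, 0.0099]
eef_rot: [180.0, -0.0, -81.4]
contact_force: [0.9, 0.2, 1.2]
width: 0.002
```

```bash
python3 -c "
from pk import *
s=get_image('scene');o=observe();print(o['ee_pos'],o['contact_force'],o['eef_rot'],o['width'])
cv2.imwrite('pics/s12.png',cv2.resize(s['frame'][190:310,180:340],None,fx=5,fy=5,interpolation=cv2.INTER_CUBIC))
"
```

```text
[0.59702214 0.01522112 0.0098493 ] [0.70812747 0.02396821 1.30577876] [ 1.79987070e+02 -4.98041246e-04 -8.14197066e+01] -0.00044559312130066286
```

View pics/s12.png

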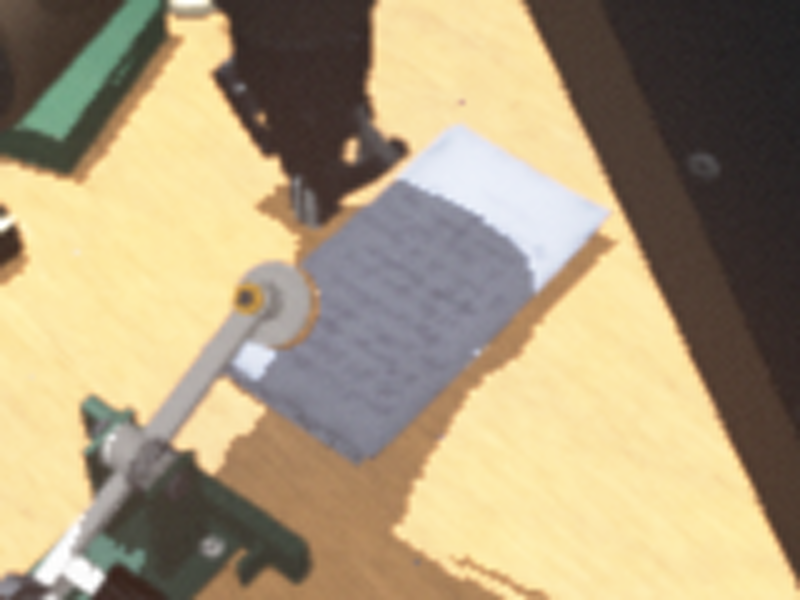

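>>> servo_tool([
  [1.5,0.2,0,0,0,0],
  [2,0.2,4,0,0,0],
  [2,0,9,0,0,0],
  [1,-4,12,0,0,0],
  [-1,-9,12,0,0,0],
  [-3,-13,12,0,0,0],
  [-4.7,-17,12,0,0,0],
  [-4.7,-17,12,0,0,0],
], claw=1)

```text
t: 25.5
ee_pos: [0.5494, -0.157, 0.1297]
eef_rot: [179.9, 0.0, -81.6]
contact_force: [0.0, 0.2, 0.3]
width: 1.001
```

>>> servo_tool([
  [-0.3,0,-4,0,0,0],
  [-0.3,0,-8,0,0,0],
  [-0.3,0,-11,0,0,0],
  [-0.3,0,-12.8,0,0,0],
  [-0.3,0,-13,0,0,0],
  [-0.3,0,-13,0,0,0],
])

```text
t: 26.25
ee_pos: [0.548, -0.1545, 0.0001]
eef_rot: [-180.0, -0.0, -81.4]
contact_force: [0.1, -0.1, 0.1]
width: 0.997
```

>>> servo_tool([
  [-0.15,1,-0.1,0,0,0],
  [-0.3,2,-0.1,0,0,0],
  [-0.45,3,-0.1,0,0,0],
  [-0.55,3.7,-0.1,0,0,0],
  [-0.67,4.5,-0.1,0,0,0],
  [-0.82,5.5,-0.1,0,0,0],
  [-0.97,6.5,-0.1,0,0,0],
  [-1.12,7.5,-0.1,0,0,0],
])

```text
t: 27.25
ee_pos: [0.5359, -0.0791, -0.0012]
eef_rot: [-180.0, -0.0, -81.4]
contact_force: [-0.1, -1.5, 1.3]
width: 0.998
```

>>> servo_tool([
  [-0.1,0.5,0,0,0,0],
  [-0.15,1,0,0,0,0],
  [-0.2,1.3,0,0,0,0],
  [-0.2,1.3,0,0,0,0],
])

```text
t: 27.75
ee_pos: [0.5339, -0.0666, -0.0013]
eef_rot: [180.0, 0.0, -81.4]
contact_force: [-0.4, -0.3, 0.4]
width: 1.001
```

```bash
python3 -c "
from pk import *
s=get_image('scene');o=observe();print(o['ee_pos'],o['contact_force'],o['eef_rot'],o['width'])
cv2.imwrite('pics/s13.png',cv2.resize(s['frame'][190:310,170:330],None,fx=5,fy=5,interpolation=cv2.INTER_CUBIC))
"
```

```text
[ 0.53391224 -0.06669304 -0.00130651] [ 0.06324021 -0.17241073  0.31967851] [ 1.79987823e+02  7.38352575e-03 -8.14251378e+01] 1.004857221752201
```

View pics/s13.png

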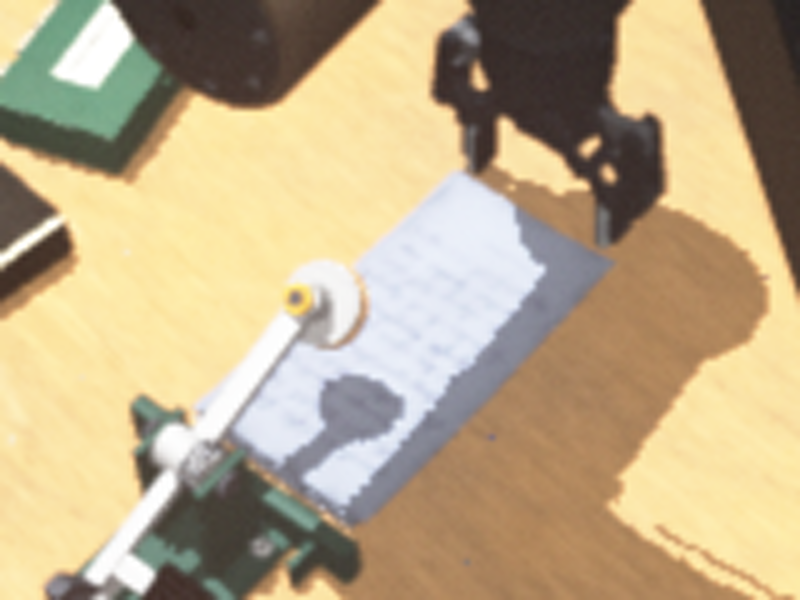

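>>> servo_tool([
  [-0.05,0.3,0,0,0,0],
  [-0.1,0.6,0,0,0,0],
  [-0.1,0.8,0,0,0,0],
  [-0.1,0.8,0,0,0,0],
])

```text
t: 28.3
ee_pos: [0.5331, -0.0585, -0.0012]
eef_rot: [-180.0, 0.0, -81.4]
contact_force: [-0.7, 0.1, -0.0]
width: 1.002
```

>>> servo_tool([
  [0,0.1,0,0,0,0],
  [0,0.2,0,0,0,0],
  [0,0.2,0,0,0,0],
])

```text
t: 28.68
ee_pos: [0.533, -0.0567, -0.0012]
eef_rot: [-180.0, 0.0, -81.4]
contact_force: [-0.6, 0.7, -0.1]
width: 1.001
```

>>> servo_tool([
  [0,0.1,0,0,0,0],
  [0,0.2,0,0,0,0],
  [0,0.2,0,0,0,0],
])

```text
t: 29.05
ee_pos: [0.5331, -0.0546, -0.0012]
eef_rot: [-180.0, 0.0, -81.4]
contact_force: [0.2, 0.1, 0.6]
width: 0.997
```

>>> servo_tool([
  [0,0.1,0,0,0,0],
  [0,0.1,0,0,0,0],
])

```text
t: 29.3
ee_pos: [0.5332, -0.054, -0.0011]
eef_rot: [-180.0, -0.0, -81.4]
contact_force: [1.0, -4.3, -0.8]
width: 1.001
```

>>> servo_tool([
  [0,0.1,0,0,0,0],
  [0,0.1,0,0,0,0],
])

```text
t: 29.55
ee_pos: [0.5335, -0.0537, -0.001]
eef_rot: [-180.0, -0.1, -81.4]
contact_force: [4.0, -10.2, -0.9]
width: 1.004
```

>>> servo_tool([
  [0,0.1,0,0,0,0],
  [0,0.1,0,0,0,0],
])

```text
t: 29.8
ee_pos: [0.5338, -0.0534, -0.0008]
eef_rot: [-180.0, -0.1, -81.3]
contact_force: [5.4, -15.7, -0.4]
width: 1.005
```

```bash
python3 -c "
from pk import *
s=get_image('scene');o=observe();print(o['ee_pos'],o['contact_force'],o['eef_rot'],o['width'])
cv2.imwrite('pics/s14.png',cv2.resize(s['frame'][190:310,170:330],None,fx=5,fy=5,interpolation=cv2.INTER_CUBIC))
"
```

```text
[ 0.53375612 -0.05342003 -0.00077609] [  5.03213772 -15.37434228   0.74025619] [-1.79973246e+02 -1.09508781e-01 -8.13486638e+01] 0.9989949832704818
```

View pics/s14.png

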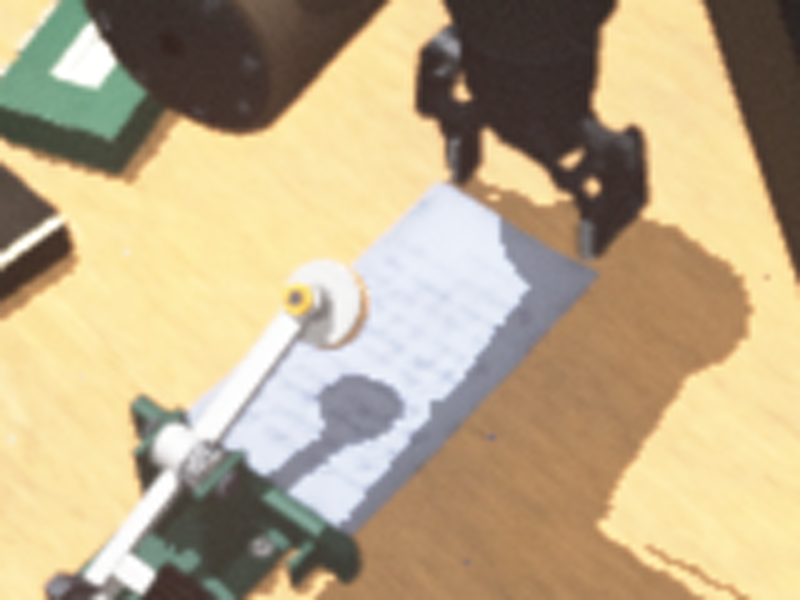

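>>> servo_tool([
  [0.2,-0.8,0,0,0,0],
  [0.4,-2.5,0,0,0,0],
  [0.5,-3.5,3,0,0,0],
  [0,-3.5,9,0,0,0],
  [-1,-1,15,0,0,0],
  [-4,3,20,0,0,0],
  [-8,7,24,0,0,0],
  [-11,12,24,0,0,0],
], claw=0)

```text
t: 30.85
ee_pos: [0.4289, 0.0602, 0.2399]
eef_rot: [-179.8, 0.1, -81.5]
contact_force: [1.2, 1.8, -0.1]
width: -0.001
```

>>> servo_tool([
  [-0.5,5.5,0,0,0,0],
  [-0.5,11,0,0,0,0],
  [0,16,0,0,0,0],
  [1,21,-3,0,0,0],
  [3,25,-6,0,0,0],
  [4.5,28.0,-8,0,0,0],
  [4.5,28.0,-8,0,0,0],
  [4.5,28.0,-8,0,0,0],
])

```text
t: 31.85
ee_pos: [0.4739, 0.3389, 0.1571]
eef_rot: [180.0, -0.0, -81.4]
contact_force: [-0.3, -0.5, 0.7]
width: 0.005
```

```bash
python3 -c "
from pk import *
packet('t15.png');s,v=pks('s15.png')"
```

```text
0.68 ((510.86981201171875, 64.81806945800781), (125.38288116455078, 221.40957641601562), 8.738373756408691)
[[432.0875  164.71358]
 [465.72467 -54.12596]
 [589.6521  -35.07744]
 [556.01495 183.7621 ]]
[0.47391132 0.33893781 0.15808531] [ 0.70961093 -0.34398478 -0.85759535]
pkt 0.56 [522.   54.4  99.2] 1223.4351806640625 in press -123.8 -7.1
```

View pics/t15.png

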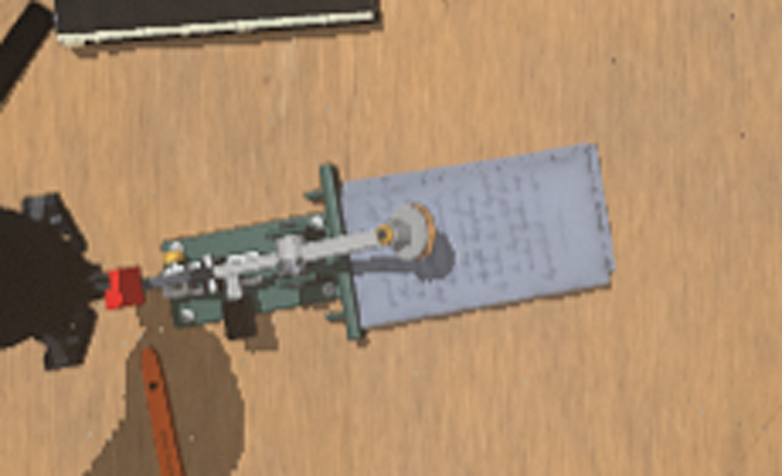

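View pics/s15.png

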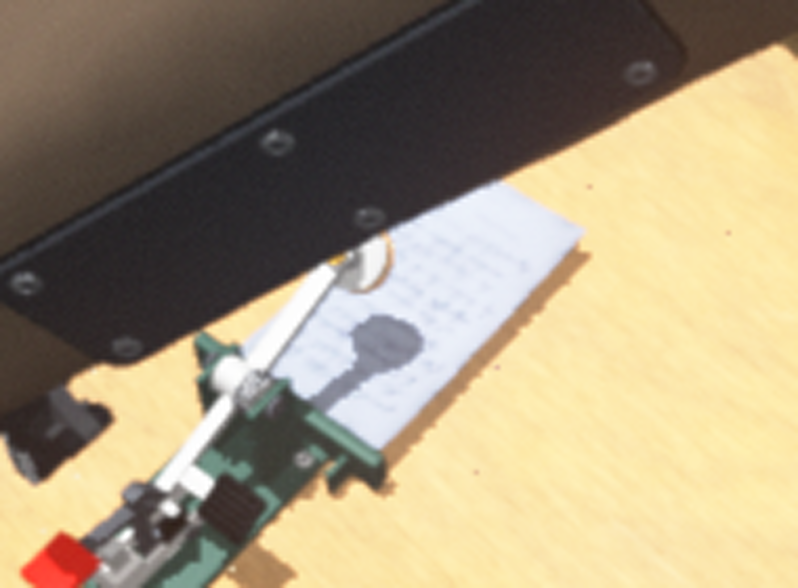

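>>> servo_tool([
  [-0.4,1.35,-1,0,0,0],
  [-0.4,1.35,-4,0,0,0],
  [-0.4,1.35,-6.4,0,0,0],
  [-0.4,1.35,-6.7,0,0,0],
  [-0.4,1.35,-6.7,0,0,0],
])

```text
t: 32.67
ee_pos: [0.4699, 0.3535, 0.0907]
eef_rot: [-180.0, 0.0, -81.4]
contact_force: [-0.3, 0.1, 0.0]
width: -0.003
```

>>> servo_tool([
  [0,0,-0.3,0,0,0],
  [0,0,-0.6,0,0,0],
  [0,0,-0.9,0,0,0],
  [0,0,-0.9,0,0,0],
])

```text
t: 33.17
ee_pos: [0.4697, 0.3529, 0.0811]
eef_rot: [180.0, -0.0, -81.4]
contact_force: [-0.5, -0.7, -0.3]
width: -0.004
```

>>> servo_tool([
  [0,0,-0.3,0,0,0],
  [0,0,-0.6,0,0,0],
  [0,0,-0.6,0,0,0],
])

```text
t: 33.55
ee_pos: [0.4697, 0.3529, 0.0749]
eef_rot: [180.0, -0.0, -81.4]
contact_force: [-0.6, -0.4, -0.0]
width: -0.0
```

>>> servo_tool([
  [0,0,-0.3,0,0,0],
  [0,0,-0.6,0,0,0],
  [0,0,-0.6,0,0,0],
])

```text
t: 33.92
ee_pos: [0.4704, 0.3546, 0.07]
eef_rot: [-179.9, 0.1, -81.4]
contact_force: [-0.1, 3.4, 4.0]
width: -0.002
```

```bash
python3 -c "
from pk import *
t=get_image('top');s=get_image('scene');o=observe();print(o['ee_pos'],o['contact_force'])
cv2.imwrite('pics/t16.png',cv2.resize(t['frame'][150:290,90:320],None,fx=3.4,fy=3.4))
"
```

```text
[0.47043833 0.35428892 0.06999006] [0.18086208 3.42222926 3.72456194]
```

View pics/t16.png

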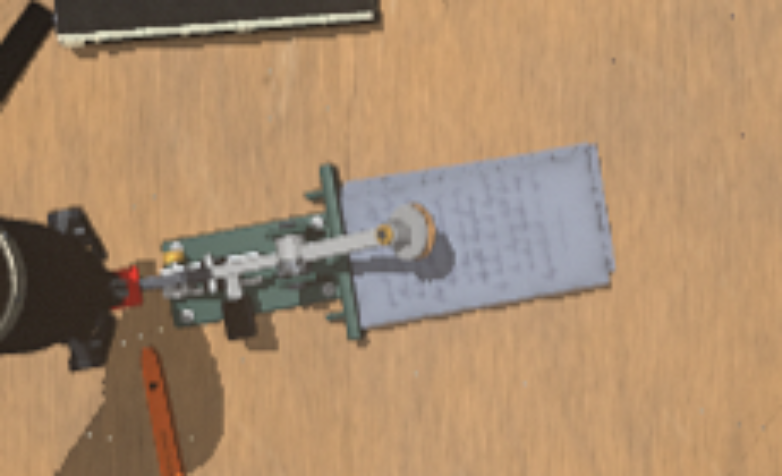

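>>> servo_tool([
  [0,0,-0.2,0,0,0],
  [0,0,-0.4,0,0,0],
  [0,0,-0.4,0,0,0],
])

```text
t: 34.4
ee_pos: [0.4702, 0.3538, 0.0656]
eef_rot: [-179.9, 0.1, -81.4]
contact_force: [0.2, 3.9, 3.9]
width: 0.002
```

>>> servo_tool([
  [0,0,-0.2,0,0,0],
  [0,0,-0.4,0,0,0],
  [0,0,-0.4,0,0,0],
])

```text
t: 34.78
ee_pos: [0.4692, 0.3518, 0.0604]
eef_rot: [179.9, -0.1, -81.4]
contact_force: [0.3, 0.7, 0.9]
width: -0.001
```

```bash
python3 -c "
from pk import *
t=get_image('top');o=observe();print(o['ee_pos'],o['contact_force'])
cv2.imwrite('pics/t17.png',cv2.resize(t['frame'][150:290,90:320],None,fx=3.4,fy=3.4))
"
```

```text
[0.4692101  0.35177519 0.06049604] [0.02860585 0.28424498 1.00082484]
```

View pics/t17.png

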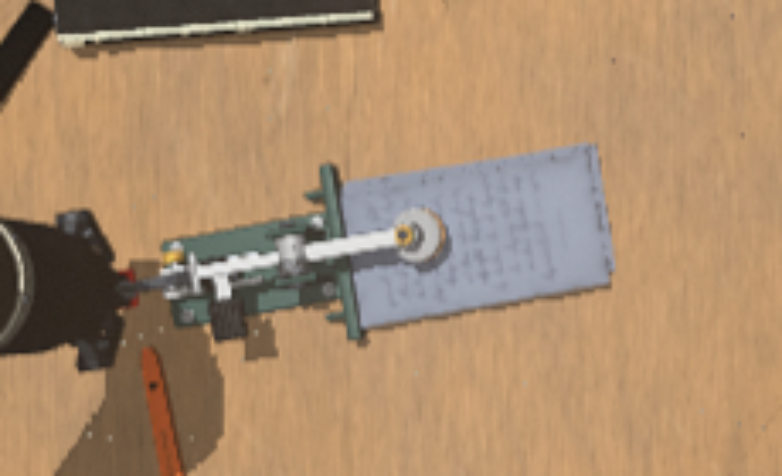

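>>> servo_tool([
  [0,0,0,0,0,0],
  [0,0,0,0,0,0],
  [0,0,0,0,0,0],
  [0,0,0,0,0,0],
])

```text
t: 35.33
ee_pos: [0.4698, 0.353, 0.0612]
eef_rot: [180.0, -0.0, -81.4]
contact_force: [0.5, 0.4, 0.6]
width: -0.002
```

>>> servo_tool([
  [0,0,1,0,0,0],
  [0,0.1,3,0,0,0],
  [0,0.3,7,0,0,0],
  [0,0.3,12,0,0,0],
  [-2,-3,15,0,0,0],
  [-4,-9,16,0,0,0],
  [-4,-9,16,0,0,0],
])

```text
t: 36.2
ee_pos: [0.4288, 0.2606, 0.2236]
eef_rot: [-179.9, 0.2, -81.5]
contact_force: [1.3, 0.7, -1.3]
width: -0.0
```

```bash
python3 -c "
from pk import *
t,c=packet('t18.png');s=get_image('scene')
cv2.imwrite('pics/s18.png',cv2.resize(s['frame'][190:330,150:340],None,fx=4.2,fy=4.2))
save(t,'t18f.png')
"
```

```text
0.87 ((510.7700500488281, 64.89106750488281), (125.5516357421875, 221.93771362304688), 8.144397735595703)
[[432.90662  165.84738 ]
 [464.34818  -53.85193 ]
 [588.6335   -36.065247]
 [557.1919   183.63406 ]]
[0.42991044 0.26283777 0.22260672] [0.37045066 0.49168276 1.21526976]
```

View pics/t18.png

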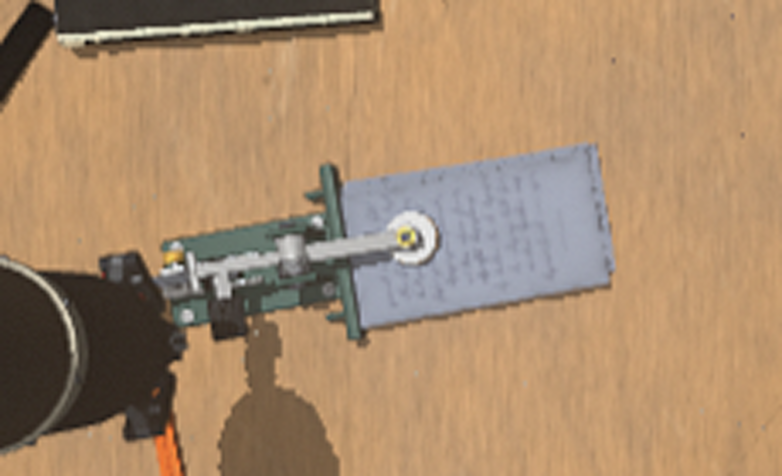

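View pics/s18.png

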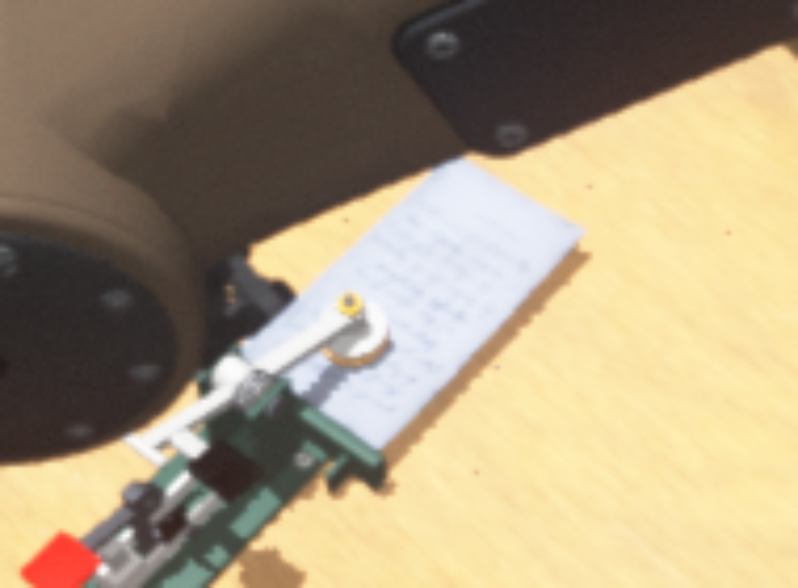

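```bash
python3 -c "
from pk import *
s=get_image('scene');t=get_image('top')
pose=[.4965,.1757,np.deg2rad(98.6)]
for z in(22,30,40): print(z,[((proj(s,pw([-55,0,z],pose)[0])-[150,190])*4.2).round(),((proj(t,pw([-55,0,z],pose)[0])-[90,150])*3.4).round()])
for p in(s,t):
  r=spot_point(p,'pad')[:1];print([( (np.array(x['uv'])-([150,190] if p is s else [90,150]))*(4.2 if p is s else 3.4)) for x in r])
cv2.imwrite('pics/s19.png',cv2.resize(s['frame'][245:300,200:270],None,fx=10,fy=10,interpolation=cv2.INTER_CUBIC))
"
```

```text
22 [array([355., 339.]), array([411., 239.])]
30 [array([354., 331.]), array([409., 239.])]
40 [array([353., 322.]), array([407., 238.])]
[array([351.96, 323.82])]
[array([415.48, 238.34])]
```

View pics/s19.png

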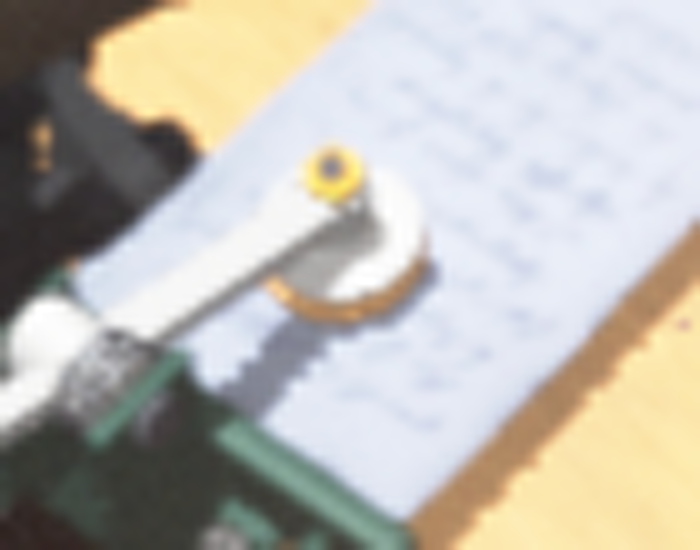

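View pics/t18f.png

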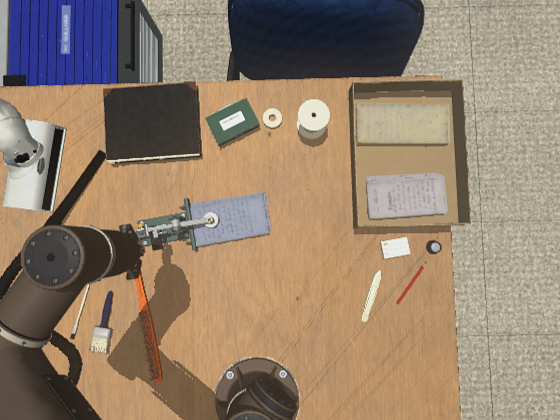

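```bash
python3 -c "
from h import *
print(job.hand_in())"
```

```text
the job is handed in; nothing more can be done
None
```

The press is cocked and tripped: the arm now lies on the blue packet, which sits flush against the green fence. I handed the job in at about 37 s.

- **Cocking:** I pressed the thumb rest down in 0.5–1 mm steps, with about 12 N vertical force at most. An early drop in force turned out not to be the catch: when I backed off, the arm still pushed back. I pressed a little further, and the force fell to about 6 N with the fingertip at roughly 65 mm. It then fell to zero as I backed off, and the pictures showed the arm staying up by itself. The force never showed the climb expected at the buffers.
- **Packet:** A nudge near its fence end centred it and partly squared it. The first push on its far end then left it about 9 mm off centre, so I corrected that from the side. I then pushed it home until the force rose to about 16 N.
- **Trigger:** Pressing the pedal with about 4 N vertically released the arm, which swung down onto the packet.

**Last checks:**
- **Position:** From the top camera the packet is within about 0.5° of square, about 2 mm off centre, and against the fence to within the 2 mm calibration. It did not move when the arm came down.
- **Hold:** The pad's contact shadow, and its position where it should be at packet height, show it resting on the packet.
- **Surroundings:** The other items look undisturbed, and the gripper is clear at about 0.22 m height.

**Disagreements:** The automatic packet fit from the scene camera was poor because of shadows and the robot blocking the view, so I relied on the top camera. The point detector also placed the pad about 15 mm higher in the scene picture than its contact shadow suggests. I judged that to be detector error.

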